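Press the sweet scoop into the foam of its gift case

ROBOT

A 6-joint arm with a two-finger parallel gripper is mounted at the origin on a cart in front of the work surface, level with it; the furniture and walls round the work are solid. World frame = base frame: x ahead of the robot, y to its left, z up, the work surface at z = 0. Lengths are in m, angles in rad, forces in N, time in s.
With the tool pointing down it reaches from about 0.425 to 0.95 m from the base axis. Payload 3.5 kg.
Tool frame: the origin (TCP) lies midway between the tips of the shut fingers; the grasp point (between the pads) lies 19 mm behind it; z points along the fingers, y is the direction in which the jaws open and shut (so a half turn about z gives the same grasp; the last joint's range is limited). The gripper opens to 85 mm and grips with 20 to 120 N. Pads are 22 mm wide; open, the fingers measure 114 mm over their backs; the gripper's body (76 mm by 85 mm) begins 54 mm behind the grasp point. The pads swing forward as they close: fully open they stand 13 mm farther back than shut.
Start: joints at [-1.28, 0.286, 1.577, -0, 1.279, -0.15], TCP at [0.288, -0.61, 0.211] pointing down, gripper open.
Joint ranges: [-2.77, 2.77], [-0.9, 2.22], [0.21, 2.48], [-1.53, 4.67], [0.24, 2.81], [-2.84, 2.84]. Speed limits (rad/s): [2.79, 2.79, 3.14, 3.14, 3.14, 3.14].

INTERFACE

Orientations are given as a unit quaternion [w, x, y, z].
In Python, from workcell import ctrl, optics, spot_in, trace, pinpoint gives the robot as it stands.
- The arm moves only by the tool move_arm, never from a script. Its argument "increments" is text: rows parted by semicolons, each of 5 numbers parted by spaces: the shift along the tool's x, y, z normalised to -1 to 1, where 1 is 20 cm, then the turn about the tool's z normalised to -1 to 1, where 1 is 120 degrees, then the opening, from 0 (shut) to 1 (fully open). In form: tx ty tz turn hand; .... A call has 1 to 20 rows; each row shifts and turns the pose as measured when the row begins, along the tool's axes as they then stand; what a row does not reach is not made up. A row lasts 1/10 s, in which the tool goes at most 50 mm and 8.59 degrees, less where a joint would pass 70% of its speed; a pose out of reach is approached as far as the arm can. A call with a number of a shift or a turn outside -1 to 1 is refused whole. A call with a gripper value outside its range is refused whole. The fingers move at their own pace and stop on an object; "grip_force" is the grip in N (left out, the last holds). Time passes only in rows, so rows that do not move let the fingers close. It gives the time, the measured TCP pose, the force and the opening at its end, in the units of the state.
- ctrl.read_state(): the state, without advancing time (a new reading comes with each control period).
- optics.snapshot(name): name is "scene" or "top"; returns a dict with "frame" (480x640x3 uint8, blue, green, red), "K" (3x3 intrinsics, pixels), "position" and "attitude" of the camera in the world. Camera axes: x right, y up, looking along -z (the intrinsics and any distortion apply to the point x, -y, -z); pixel columns grow to the right and rows downward; lengths in m; the calibration is good to about 2 mm. A picture is of the moment at which its call begins. There is no depth.
- ctrl.hand_in(): hands the job in, once; it reports no verdict.
Trained networks look in the newest picture that a camera, given by its name, has taken for a name from the list of things; names that differ only in an ending like _2 or _b are one class to them, and where a whole thing is asked for, a point or a joint stands for the part that bears it (a point fixed in the world has none). Each returns a list of dicts, best first, with "confidence" (0 to 1); they miss things now and then, are a little off and sometimes report something else, mostly with a low value. They report only what shows in the picture. A call takes as long as a camera call.
- spot_in(query, camera): "bbox" ([left, top, width, height] in pixels, round what is visible of it).
- trace(query, camera): "mask" (480x640 bool, what is visible of it) and "bbox" ([left, top, width, height] in pixels, round what is visible of it).
- pinpoint(query, camera): "at" ([column, row] in pixels: a listed point, or the origin of a listed thing).
The state is a dict: "t": time; "qpos": joint angles; "qvel": joint speeds; "joint_torque": joint torques, N m; "ee_pos": TCP position; "ee_rot": TCP orientation; "wrist_force": force on the tool from outside, world axes, zero at the start; "moment": the same for the moment, N m; "width": finger opening in m.
Only numpy, scipy, OpenCV 4.12 (cv2) and the standard library are available. Lean on these libraries where they do the work, as an engineer would, in place of code of your own. Each camera call takes 0.05 s, during which the arm holds its last target.

TASK

Pack the sweet scoop for a customer: lay it right way up in the scoop-shaped foam cutout of the open wooden gift case, handle in the narrow slot and blade in the wide pocket, and press it down past the springy foam lips until both the handle and the blade are fully home. Then let go of it, and leave the jars and the tin standing where they are.

Things in the scene. Friction and masses are not known exactly. Their poses are not given: they have to be found in the camera images.
- sweet_scoop: Sweet scoop, 183 x 49 x 21 mm, about 110 g, lying right way up: dark brown wooden handle, metal trough-shaped blade. Origin: middle of its length, on its centre line, level with the underside of the blade's front edge; x along the scoop towards the blade, z up out of the trough. Centre of mass at about x = 36 mm.
- scoop_grip (a point): Good place to grip, across the handle: scoop x = -12, z = 14 mm, axes as the scoop's. The handle is here about 14 mm wide, underside at z = 8 mm, top at z = 21 mm.
- scoop_handle (a point): Point inside the handle, at scoop x = -60, z = 10 mm. The handle runs from x = -92 to +18 mm, 12 to 18 mm wide; its underside rises from z = 3 mm at its end to 11 mm at the blade, its top is at z = 16 mm at x = -60 and at 20 to 21 mm between x = -30 and 0.
- scoop_blade (a point): Point inside the blade, at scoop x = +60, z = 10 mm. The blade runs from x = 17 to 92 mm, 43 mm wide at the handle, 49 mm at the front edge, 19 mm high, underside round. It looks hollow but is solid to the touch up to its upper edges.
- gift_case: Open case of light wood, 232 x 124 x 46 mm high, walls 6 mm, fixed to the counter, filled with blue-grey foam whose top is 42 mm above the counter, with a scoop-shaped cutout whose floor is cream. Origin: centre of its underside; x along the case towards the end where the blade belongs, z up.
- cutout (a point): Middle of the cutout, 22 mm above the counter, axes as the case's. With the scoop fully home its origin lies at this point, within 6 mm lengthwise and 4 mm across, and its axes match. A scoop merely laid in rests on springy lips, handle about 9 mm and blade about 5 mm too high; pressed home, they grip its sides and hold it.
- handle_slot (a point): Slot for the handle, at case x = -65 mm, on its floor, 25 mm above the counter. It runs from case x = -98 to -44 mm and is 26 mm wide. Dark blue round springy foam lips stand into it from both sides from x = -80 to -50 mm, 13 mm apart, tops 43 mm above the counter.
- finger_notch (a point): Notch for fingers, at case x = -15 mm, on its floor, 14 mm above the counter; from case x = -44 to +14 mm, 100 mm wide across. Fingers that open wider than some 60 mm catch its ends. 5 to 12 N on the handle here, best while gripped (loose, the round blade may roll if pressed off centre), seats the scoop: at case x = -30 mm mainly past the handle lips, at +5 mm the blade lips.
- blade_pocket (a point): Pocket for the blade, at case x = +56 mm, on its floor, 22 mm above the counter. It runs from case x = +14 to +98 mm and is 58 mm wide. Dark blue round springy foam lips stand into it from both sides from x = +40 to +70 mm, 39 mm apart, tops 40 mm above the counter.
- honey_jar: Honey jar with yellow lid, 54 mm across, 75 mm high, loose. Origin: centre of its underside, z up. Leave it alone.
- pastille_tin: Round yellow tin, 65 mm across, 36 mm high, loose. Origin: centre of its underside, z up. Leave it alone.
- cream_jar: Small jar with white lid, 50 mm across, 60 mm high, loose. Origin: centre of its underside, z up. Leave it alone.

How it is judged:
By the outcome, as a careful person would: the job done as asked, in the order asked, and still so for the second after the job is handed in, with the robot touching nothing.
It also fails if it takes over 34 s, if anything falls off the work surface, if the arm or the gripper's body presses on something with over 40 N, if the wrist force passes 120 N, or if a joint passes its speed limit or range.

## Working session

There is one attempt and no reset: what is moved stays moved. The work goes in short steps, Python scripts to look and compute and a tool call to move; the robot and the scene stay as the last step left them, time stands still between calls to the robot, and variables do not carry over. Pictures are saved under pics/ and viewed, and the job is handed in when it is done.

Besides the shell and the picture viewer there is one more tool, called after "Emit:" as name(argument=value, ...) on one line, values as JSON. move_arm: Moves the arm, as the interface text tells. Its arguments: {"type":"object","properties":{"increments":{"type":"string"},"grip_force":{"type":"number"}},"required":["increments"]}

```bash
mkdir -p pics; ls
cat > h.py <<'E'
import numpy as np, cv2
from scipy.spatial.transform import Rotation as R
from workcell import ctrl, optics, spot_in, trace, pinpoint
def rot(a):
    a=np.array(a)
    if a.shape==(3,3): return a
    return R.from_quat([a[1],a[2],a[3],a[0]]).as_matrix()
def ray(s,px):
    K=np.array(s["K"]); d=np.array([(px[0]-K[0,2])/K[0,0],-(px[1]-K[1,2])/K[1,1],-1.])
    return np.array(s["position"]), rot(s["attitude"])@d
def onz(s,px,z):
    o,d=ray(s,px); return o+d*(z-o[2])/d[2]
def proj(s,p):
    c=rot(s["attitude"]).T@(np.array(p)-np.array(s["position"])); K=np.array(s["K"])
    return np.array([K[0,2]+K[0,0]*c[0]/-c[2],K[1,2]+K[1,1]*(-c[1])/-c[2]])
E
python3 - <<'E'
from h import *
np.set_printoptions(precision=4,suppress=True)
Z=dict(scoop_grip=.014,scoop_handle=.010,scoop_blade=.01,sweet_scoop=0,gift_case=0,cutout=.022,handle_slot=.025,finger_notch=.014,blade_pocket=.022,honey_jar=0,pastille_tin=0,cream_jar=0)
for c in("top","scene"):
    s=optics.snapshot(c); cv2.imwrite(f"pics/{c}0.png",s["frame"]); print(c,[k for k in s],s["position"],s["attitude"],np.array(s["K"]).tolist())
    for n,z in Z.items():
        for r in pinpoint(n,c)[:2]: print(n,np.round(r["at"],1),round(r["confidence"],2),onz(s,r["at"],z))
print(ctrl.read_state())
E
```

```text
pics
top ['frame', 'K', 'position', 'attitude'] [0.4168 0.2219 1.0517] [-0.7019 -0.0433  0.0551  0.7088] [[540.2740609417637, 0.0, 325.27899893762066], [0.0, 540.2740609417637, 224.91757064832393], [0.0, 0.0, 1.0]]
scoop_grip [246.1 312.3] 0.61 [0.3965 0.3554 0.014 ]
scoop_handle [354.1 182.2] 0.87 [0.6473 0.146  0.01  ]
scoop_blade [289.2 175.9] 0.73 [0.6609 0.2737 0.01  ]
sweet_scoop [323.9 181.3] 0.64 [0.6518 0.2053 0.    ]
gift_case [246.5 311.4] 0.89 [0.3979 0.3565 0.    ]
cutout [239.4 312.2] 0.82 [0.397 0.367 0.022]
handle_slot [275.6 313.6] 0.8 [0.3937 0.2989 0.025 ]
finger_notch [252.5 311.6] 0.66 [0.3977 0.3434 0.014 ]
blade_pocket [211.9 307.6] 0.65 [0.4061 0.4186 0.022 ]
honey_jar [227.7 168. ] 0.62 [0.6802 0.3964 0.    ]
pastille_tin [196.6 211.8] 0.83 [0.5924 0.4561 0.    ]
cream_jar [444.1 159.2] 0.75 [ 0.6953 -0.0365  0.    ]
scene ['frame', 'K', 'position', 'attitude'] [0.0912 0.6916 0.626 ] [-0.3435 -0.1572  0.3791  0.8448] [[452.02456796569896, 0.0, 313.0445535824887], [0.0, 452.02456796569896, 240.04804167992484], [0.0, 0.0, 1.0]]
scoop_grip [286.7 225. ] 0.84 [0.
[... 530 characters left out ...]
 [0.6856 0.3978 0.    ]
honey_jar [304.8 218. ] 0.66 [0.6522 0.1489 0.    ]
pastille_tin [203.2 311.1] 0.84 [0.5948 0.4605 0.    ]
cream_jar [341.1 176.4] 0.73 [ 0.7042 -0.0299  0.    ]
cream_jar [289.  225.1] 0.43 [0.6594 0.1901 0.    ]
{'t': 1.3, 'qpos': array([-1.28  ,  0.2863,  1.5767, -0.    ,  1.2786, -0.15  ]), 'qvel': array([ 0.    ,  0.0004, -0.0007, -0.0011, -0.0013,  0.0003]), 'joint_torque': array([ -0.0004, -40.597 , -29.2928,  -0.0002,   0.0007,  -0.    ]), 'ee_pos': array([ 0.288 , -0.6105,  0.2111]), 'ee_rot': array([ 0.    ,  0.9758,  0.2186, -0.    ]), 'wrist_force': array([0.1813, 0.3859, 0.2735]), 'moment': array([-0.008 , -0.0096, -0.0013]), 'width': 0.08529256399796313}
```

View both.

View pics/top0.png

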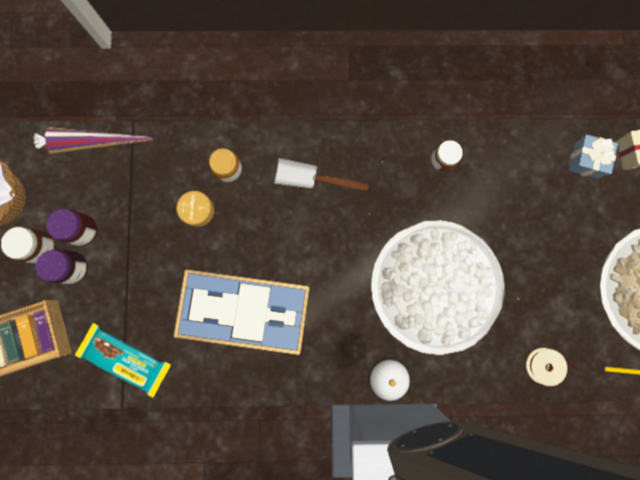

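View pics/scene0.png

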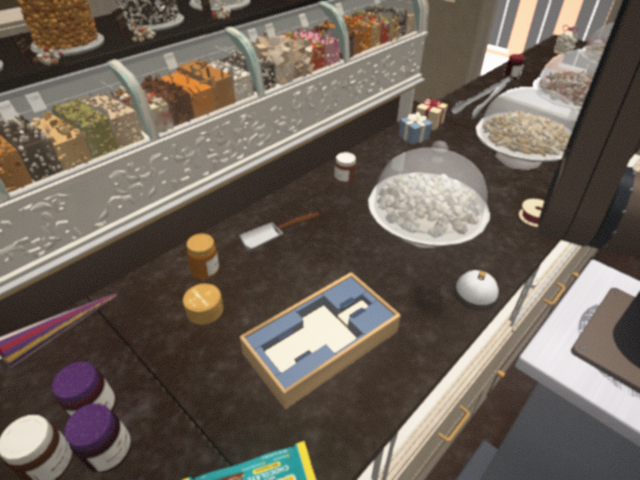

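Run:
```python
from h import *
np.set_printoptions(precision=4,suppress=True)
s=optics.snapshot("top");f=s["frame"]
np.savez("top.npz",**{k:np.array(v) for k,v in s.items()})
a=cv2.resize(f[255:365,165:320],None,fx=5,fy=5,interpolation=cv2.INTER_CUBIC);cv2.imwrite("pics/caseTop.png",a)
a=cv2.resize(f[150:200,265:380],None,fx=6,fy=6,interpolation=cv2.INTER_CUBIC);cv2.imwrite("pics/scoopTop.png",a)
for n in("sweet_scoop","gift_case"):
    r=trace(n,"top")[0];m=r["mask"].astype(np.uint8);print(n,r["confidence"],r["bbox"],m.sum());np.save(n+"_top.npy",m)
    print(cv2.minAreaRect(np.argwhere(m)[:,::-1].astype(np.float32)))
s=optics.snapshot("scene");f=s["frame"]
np.savez("scene.npz",**{k:np.array(v) for k,v in s.items()})
a=cv2.resize(f[265:410,235:405],None,fx=4,fy=4,interpolation=cv2.INTER_CUBIC);cv2.imwrite("pics/caseScene.png",a)
for n in("sweet_scoop","gift_case"):
    r=trace(n,"scene")[0];m=r["mask"].astype(np.uint8);print(n,r["confidence"],r["bbox"],m.sum());np.save(n+"_scene.npy",m)
```

```text
sweet_scoop 0.58 [272.4, 159.4, 95.2, 31.7] 1335
((321.8788757324219, 177.47837829589844), (92.53618621826172, 24.681005477905273), 10.12467098236084)
gift_case 0.66 [173.4, 270.8, 134.5, 81.2] 8773
((241.56723022460938, 311.18389892578125), (127.83426666259766, 70.24727630615234), 7.740342140197754)
sweet_scoop 0.67 [240.1, 212.5, 78.2, 34.2] 835
gift_case 0.56 [239.5, 271.9, 162.4, 135.3] 11419
```

View pics/caseTop.png

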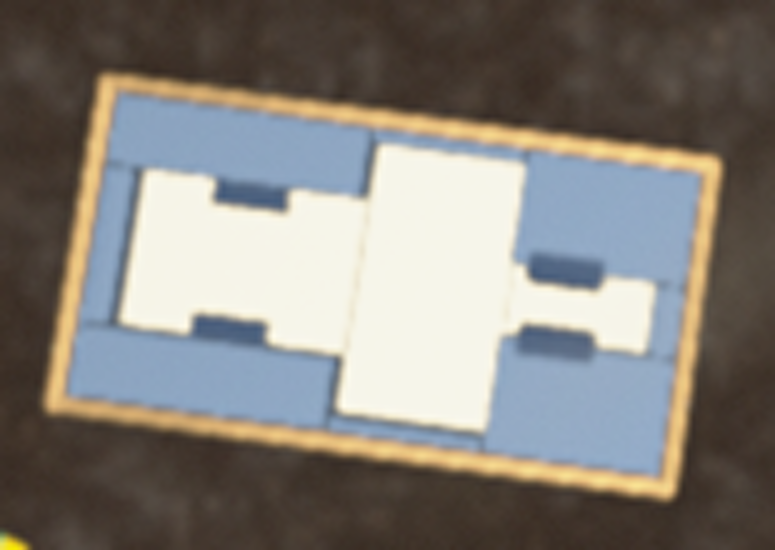

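View pics/scoopTop.png

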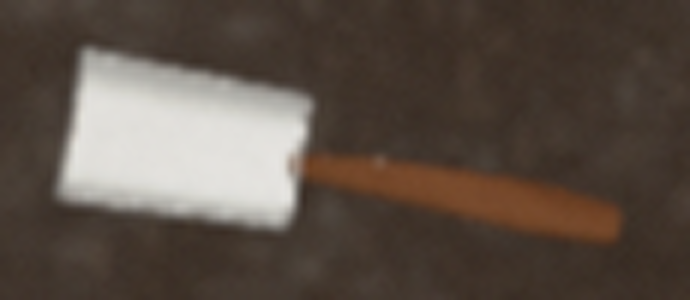

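View pics/caseScene.png

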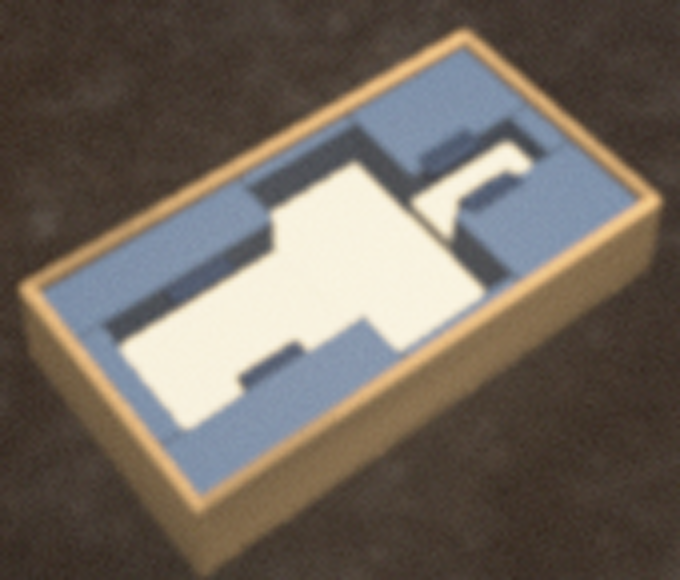

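Run:
```python
from h import *
from scipy.optimize import least_squares
np.set_printoptions(precision=4,suppress=True)
T=dict(np.load("top.npz"));S=dict(np.load("scene.npz"))
def fit(obs,x0):
    def pt(p,q):
        c,s=np.cos(p[2]),np.sin(p[2]); return [p[0]+c*q[0]-s*q[1],p[1]+s*q[0]+c*q[1],q[2]]
    def res(p): return np.concatenate([proj(cam,pt(p,q))-px for cam,px,q in obs])
    r=least_squares(res,x0);print(r.x,np.degrees(r.x[2]));print(r.fun.reshape(-1,2));return r.x
t=lambda o,u,k:np.array(o)+(np.array(u)+.5)/k-.5
# case x ~ +y ; case y ~ -x
h=.046;co=[(.116,-.062,h),(-.116,-.062,h),(-.116,.062,h),(.116,.062,h)] # TL(far x), TR, BR, BL
ct=[(102,74),(720,156),(673,498),(46,410)]
cs=[(20,290),(464,30),(660,202),(200,510)]
A=[(T,t((165,255),u,5),q) for u,q in zip(ct,co)];B=[(S,t((235,265),u,4),q) for u,q in zip(cs,co)]
for o in (A,B,A+B): fit(o,[.4,.36,1.5])
# scoop: top corners
sc=[((83,47),(.092,-.0245,.019)),((58,200),(.092,.0245,.019)),((313,97),(.018,-.0215,.019)),((290,230),(.018,.0215,.019)),((620,205),(-.092,-.006,.010)),((615,243),(-.092,.006,.010))]
fit([(T,t((265,150),u,6),q) for u,q in sc],[.65,.2,1.5])
a=cv2.resize(S["frame"][200:260,230:330],None,fx=7,fy=7,interpolation=cv2.INTER_CUBIC);cv2.imwrite("pics/scoopScene.png",a)
```

```text
[0.3992 0.3594 1.4262] 81.71330006213122
[[-0.2063 -0.2605]
 [ 0.3848  0.2071]
 [ 0.4015 -0.1813]
 [-0.5744  0.2077]]
[0.3985 0.3622 1.4303] 81.94733388196946
[[-0.8986 -0.8595]
 [ 0.2147 -0.9994]
 [ 1.3421 -1.1086]
 [-0.5181  1.7805]]
[0.399  0.3608 1.4285] 81.84744031207995
[[-1.0809  0.0267]
 [-0.4378  0.2033]
 [-0.2777 -0.1622]
 [-1.3075  0.5281]
 [-0.4278 -1.6637]
 [ 0.6154 -1.481 ]
 [ 1.6283 -1.627 ]
 [-0.2011  0.865 ]]
[0.6538 0.2079 1.39  ] 79.64214993954673
[[ 0.2038  0.7671]
 [-0.1827 -0.6384]
 [-1.224   0.2685]
 [-1.1765 -0.706 ]
 [ 1.2653  0.3694]
 [ 1.1368 -0.0781]]
```

View pics/scoopScene.png

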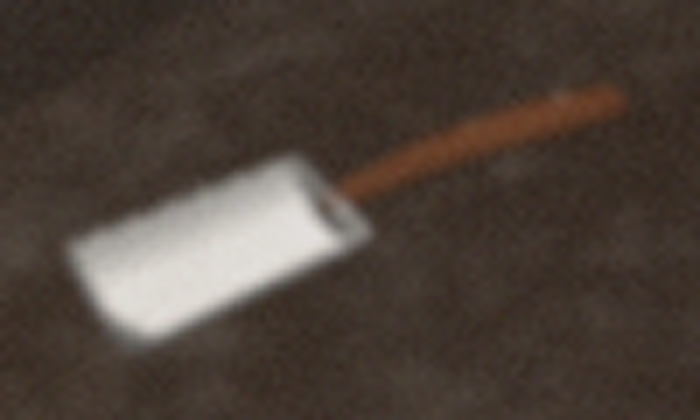

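```bash
cat >> h.py <<'E'
def plan(x,y,z,yawdeg):
    st=ctrl.read_state(); M=rot(st["ee_rot"]); d=np.array([x,y,z])-st["ee_pos"]
    yaw=np.degrees(np.arctan2(M[1,0],M[0,0])); t=-(yawdeg-yaw); t=(t+180)%360-180
    # shift in tool axes after turning
    a=np.radians(yawdeg); X=np.array([np.cos(a),np.sin(a),0]);Y=np.array([np.sin(a),-np.cos(a),0])
    print("t",round(st["t"],2),"pos",np.round(st["ee_pos"],4),"yaw",round(yaw,2),"tilt",np.round(M[:,2],4),"w",round(st["width"],4),"F",np.round(st["wrist_force"],1),"M",np.round(st["moment"],2))
    print("turn deg",round(t,2),"units",round(t/120,4),"| now-axes shift u",np.round(M.T@d/.2,4),"| after turn u",np.round([X@d/.2,Y@d/.2,-d[2]/.2],4))
E
python3 - <<'E'
from h import *
np.set_printoptions(precision=4,suppress=True)
T=dict(np.load("top.npz"));S=dict(np.load("scene.npz"))
obs=[((72,245),(.092,-.0245,.019)),((140,345),(.092,.0245,.019)),((298,155),(.018,-.0215,.019)),((372,232),(.018,.0215,.019)),((622,97),(-.092,0,.012))]
p=[.6538,.2079,1.39];c,s=np.cos(p[2]),np.sin(p[2])
for u,q in obs: print(proj(S,[p[0]+c*q[0]-s*q[1],p[1]+s*q[0]+c*q[1],q[2]])-(np.array([230,200])+(np.array(u)+.5)/7-.5))
for h in(0,.05,.1,.15,.2,.25): print(h,onz(T,(438,287),h),onz(S,(440,150),h), "shelf",onz(S,(300,125),h))
g=np.array([p[0]-.012*c,p[1]-.012*s]);print(g)
plan(*g,.35,79.6)
E
```

```text
[ 0.399  -0.9733]
[ 2.4424 -2.2242]
[-0.3991 -0.5811]
[-0.1357 -0.9049]
[ 1.132  -3.1415]
0 [ 0.4406 -0.014   0.    ] [ 0.5977 -0.3092  0.    ] shelf [ 0.9709 -0.1481  0.    ]
0.05 [ 0.4395 -0.0028  0.05  ] [ 0.5573 -0.2293  0.05  ] shelf [ 0.9006 -0.081   0.05  ]
0.1 [0.4383 0.0084 0.1   ] [ 0.5168 -0.1493  0.1   ] shelf [ 0.8303 -0.014   0.1   ]
0.15 [0.4372 0.0196 0.15  ] [ 0.4763 -0.0694  0.15  ] shelf [0.7601 0.0531 0.15  ]
0.2 [0.4361 0.0309 0.2   ] [0.4359 0.0105 0.2   ] shelf [0.6898 0.1201 0.2   ]
0.25 [0.4349 0.0421 0.25  ] [0.3954 0.0905 0.25  ] shelf [0.6196 0.1872 0.25  ]
[0.6516 0.1961]
t 1.6 pos [ 0.288  -0.6105  0.2111] yaw 25.25 tilt [ 0.  0. -1.] w 0.0857 F [-0.4 -0.3 -0.2] M [-0.02  0.05 -0.02]
turn deg -54.35 units -0.4529 | now-axes shift u [ 3.3649 -2.8717 -0.6942] | after turn u [ 4.2947  1.0603 -0.6944]
```

Emit:
move_arm(increments="0 0 -0.25 -0.065 1; 0 0 -0.25 -0.065 1; 0 0 -0.2 -0.065 1; 0 0 0 -0.065 1; 0 0 0 -0.065 1; 0 0 0 -0.065 1; 0 0 0 -0.065 1; 0 0 0 0 1")

```text
t: 2.4
ee_pos: [0.2879, -0.6099, 0.3565]
ee_rot: [-0.001, 0.754, 0.656, 0.0]
wrist_force: [-0.1, 0.7, -0.6]
width: 0.0851
```

```bash
python3 -c "
from h import *
plan(.6516,.1961,.35,79.6)"
```

```text
t 2.4 pos [ 0.2879 -0.6099  0.3565] yaw 82.05 tilt [-3.0e-04  1.1e-03 -1.0e+00] w 0.0851 F [-0.1  0.7 -0.6] M [-0.   -0.01  0.01]
turn deg 2.45 units 0.0204 | now-axes shift u [4.2428 1.2436 0.0367] | after turn u [4.292  1.0614 0.0327]
```

Emit:
move_arm(increments="0.1 0.03 0 0.02 0.6; 0.22 0.055 0 0 0.6; 0.22 0.055 0 0 0.6; 0.22 0.055 0 0 0.6; 0.22 0.055 0 0 0.6; 0.22 0.055 0 0 0.6; 0.22 0.055 0 0 0.6; 0.22 0.055 0 0 0.6; 0.22 0.055 0 0 0.6; 0.22 0.055 0 0 0.6; 0.22 0.055 0 0 0.6; 0.22 0.055 0 0 0.6; 0.22 0.055 0 0 0.6; 0.22 0.055 0 0 0.6; 0.22 0.055 0 0 0.6; 0.22 0.055 0 0 0.6; 0.22 0.055 0 0 0.6; 0.22 0.055 0 0 0.6; 0 0 0 0 0.6")

```text
t: 4.3
ee_pos: [0.6498, 0.1277, 0.3545]
ee_rot: [-0.0, 0.791, 0.612, 0.001]
wrist_force: [-0.3, 0.4, -1.2]
width: 0.051
```

```bash
python3 -c "
from h import *
plan(.6516,.1961,.08,79.6)"
```

```text
t 4.3 pos [0.6498 0.1277 0.3545] yaw 75.48 tilt [ 0.0022  0.002  -1.    ] w 0.051 F [-0.3  0.4 -1.2] M [-0.04 -0.   -0.03]
turn deg -4.12 units -0.0343 | now-axes shift u [ 0.3298 -0.0794  1.3732] | after turn u [ 0.3379 -0.0531  1.3725]
```

Emit:
move_arm(increments="0.17 -0.035 0.1 -0.03 0.6; 0.14 -0.03 0.18 0 0.6; 0 0 0.24 0 0.6; 0 0 0.24 0 0.6; 0 0 0.24 0 0.6; 0 0 0.2 0 0.6; 0 0 0.05 0 0.6; 0 0 0 0 0.6")

```text
t: 5.1
ee_pos: [0.6545, 0.1933, 0.1002]
ee_rot: [0.003, 0.777, 0.63, 0.004]
wrist_force: [-0.5, 0.3, 0.4]
width: 0.0513
```

Run:
```python
from h import *
s=optics.snapshot("top");cv2.imwrite("pics/t1.png",cv2.resize(s["frame"][130:220,240:400],None,fx=5,fy=5,interpolation=cv2.INTER_CUBIC))
s=optics.snapshot("scene");cv2.imwrite("pics/s1.png",cv2.resize(s["frame"][120:280,190:390],None,fx=4,fy=3.7))
plan(.6516,.1961,.002,79.6)
```

```text
t 5.2 pos [0.6561 0.1936 0.103 ] yaw 78.1 tilt [ 0.014   0.0013 -0.9999] w 0.0511 F [ 0.7 -0.2  0.1] M [-0.01  0.05  0.02]
turn deg -1.5 units -0.0125 | now-axes shift u [ 0.0056 -0.0312  0.5045] | after turn u [ 0.0083 -0.0242  0.5049]
```

View pics/t1.png

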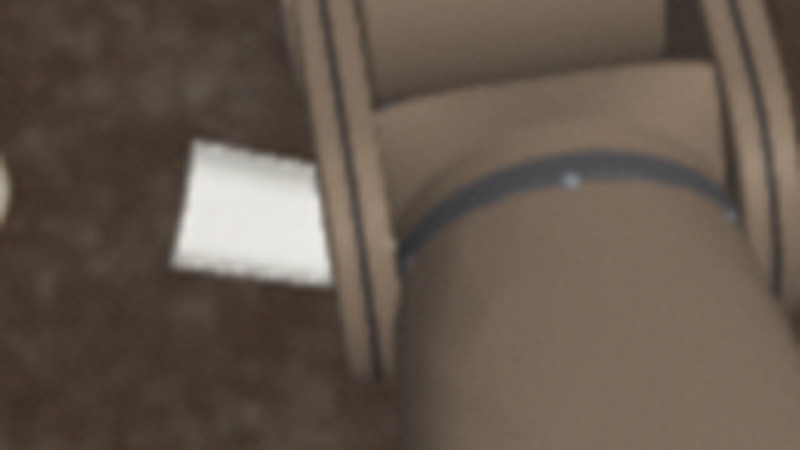

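View pics/s1.png

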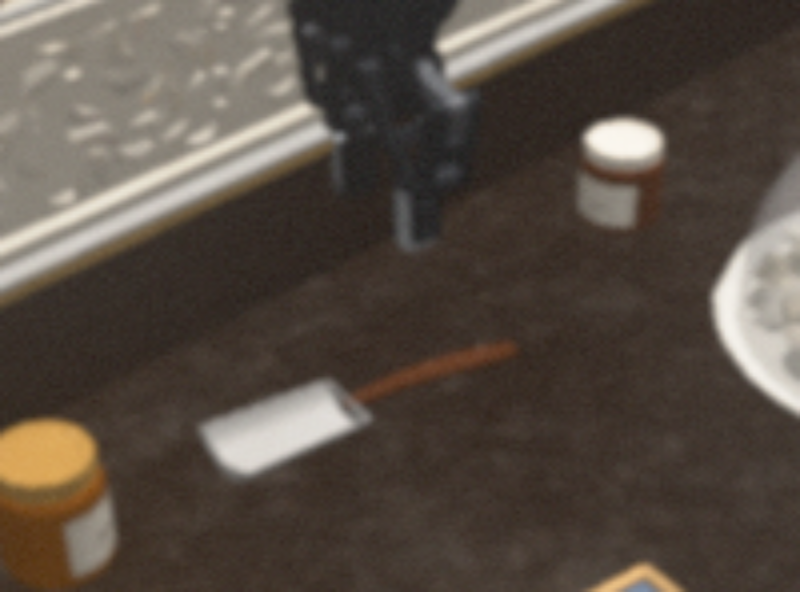

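Emit:
move_arm(increments="0 -0.01 0.1 -0.012 0.6; 0.005 -0.01 0.12 0 0.6; 0 0 0.12 0 0.6; 0 0 0.07 0 0.6; 0 0 0 0 0.6")

```text
t: 5.7
ee_pos: [0.6675, 0.1969, 0.0389]
ee_rot: [0.013, 0.769, 0.639, 0.02]
wrist_force: [-0.2, -0.3, -0.6]
width: 0.0513
```

Run:
```python
from h import *
plan(.6516,.1961,.002,79.6)
```

```text
t 5.7 pos [0.6675 0.1969 0.0389] yaw 79.43 tilt [ 0.0463  0.0057 -0.9989] w 0.0513 F [-0.2 -0.3 -0.6] M [ 0.01 -0.01 -0.02]
turn deg -0.17 units -0.0015 | now-axes shift u [-0.021  -0.0857  0.1807] | after turn u [-0.0181 -0.0776  0.1847]
```

Run:
```python
from h import *
for i in range(3):
    st=ctrl.read_state(); print(np.round(st["qpos"],3),np.round(st["qvel"],3),np.round(st["joint_torque"],2)); 
    optics.snapshot("top"); plan(.6516,.1961,.002,79.6)
```

```text
[ 1.420e-01  4.800e-01  1.659e+00 -1.000e-03  9.560e-01  3.270e-01] [ 0.001 -0.032 -0.032  0.     0.013  0.004] [ -0.08 -44.28 -26.06  -0.    -0.22  -0.  ]
t 5.75 pos [0.6685 0.197  0.0404] yaw 79.43 tilt [ 0.0487  0.006  -0.9988] w 0.0514 F [0.7 0.1 0.2] M [-0.07  0.03  0.01]
turn deg -0.17 units -0.0014 | now-axes shift u [-0.0228 -0.0911  0.1877] | after turn u [-0.0197 -0.0823  0.1921]
[ 1.420e-01  4.780e-01  1.658e+00 -1.000e-03  9.570e-01  3.270e-01] [ 0.004 -0.016 -0.015  0.001 -0.002 -0.002] [ 3.000e-02 -4.234e+01 -2.428e+01 -0.000e+00 -7.000e-02  0.000e+00]
t 5.8 pos [0.6688 0.1971 0.041 ] yaw 79.44 tilt [ 0.0497  0.0062 -0.9987] w 0.0514 F [-0.3 -0.7  0. ] M [ 0.01 -0.02  0.01]
turn deg -0.16 units -0.0013 | now-axes shift u [-0.0235 -0.093   0.1904] | after turn u [-0.0203 -0.0839  0.195 ]
[ 1.420e-01  4.780e-01  1.657e+00 -1.000e-03  9.570e-01  3.270e-01] [-0.    -0.007 -0.003 -0.002 -0.002 -0.001] [ 1.000e-02 -4.296e+01 -2.485e+01 -0.000e+00 -8.000e-02  0.000e+00]
t 5.85 pos [0.6689 0.1971 0.0411] yaw 79.44 tilt [ 0.05    0.0062 -0.9987] w 0.0513 F [ 0.4 -0.4  0.5] M [-0.05  0.04  0.01]
turn deg -0.16 units -0.0013 | now-axes shift u [-0.0237 -0.0932  0.1911] | after turn u [-0.0205 -0.084   0.1957]
```

Emit:
move_arm(increments="0 -0.03 -0.1 0 0.6; 0 -0.03 -0.12 0 0.6; 0 0 -0.12 0 0.6; 0 0 -0.07 0 0.6; 0 0 0 0 0.6")

```text
t: 6.35
ee_pos: [0.6554, 0.1992, 0.1326]
ee_rot: [0.016, 0.769, 0.638, 0.025]
wrist_force: [0.2, -0.5, 0.6]
width: 0.0514
```

Run:
```python
from h import *
for i in range(3):
    optics.snapshot("top")
plan(.6516,.1961,.002,79.6)
```

```text
t 6.5 pos [0.6532 0.1988 0.128 ] yaw 79.4 tilt [ 0.0522  0.0066 -0.9986] w 0.0511 F [-0.8  0.3  0.3] M [ 0.02  0.08 -0.03]
turn deg -0.2 units -0.0016 | now-axes shift u [-0.0247 -0.037   0.6288] | after turn u [-0.0145 -0.0055  0.6302]
```

Emit:
move_arm(increments="0 0 0.1 0 0.6")

```text
t: 6.6
ee_pos: [0.6559, 0.1991, 0.11]
ee_rot: [0.015, 0.769, 0.638, 0.024]
wrist_force: [0.2, -0.3, 0.0]
width: 0.051
```

Run:
```python
from h import *
plan(.6516,.1961,.002,79.6)
for i in range(2):
    optics.snapshot("top")
plan(.6516,.1961,.002,79.6)
```

```text
t 6.6 pos [0.6559 0.1991 0.11  ] yaw 79.41 tilt [ 0.0567  0.0072 -0.9984] w 0.051 F [ 0.2 -0.3  0. ] M [ 0.03 -0.02 -0.01]
turn deg -0.19 units -0.0016 | now-axes shift u [-0.0283 -0.0476  0.5377] | after turn u [-0.0188 -0.0183  0.5399]
t 6.7 pos [0.6513 0.1983 0.1031] yaw 79.39 tilt [ 0.0437  0.0052 -0.999 ] w 0.0512 F [-0.8 -0.9 -0.1] M [0.01 0.01 0.03]
turn deg -0.21 units -0.0018 | now-axes shift u [-0.0174 -0.0176  0.5049] | after turn u [-0.0107  0.0036  0.5054]
```

Emit:
move_arm(increments="0 0 -0.1 0 0.6")

```text
t: 6.8
ee_pos: [0.6471, 0.1976, 0.1177]
ee_rot: [0.009, 0.77, 0.638, 0.014]
wrist_force: [-0.3, 0.4, -0.1]
width: 0.0512
```

Run:
```python
from h import *
plan(.6516,.1961,.002,79.6)
for i in range(2):
    optics.snapshot("top")
plan(.6516,.1961,.002,79.6)
```

```text
t 6.8 pos [0.6471 0.1976 0.1177] yaw 79.37 tilt [ 0.0332  0.0037 -0.9994] w 0.0512 F [-0.3  0.4 -0.1] M [-0.01  0.07  0.  ]
turn deg -0.23 units -0.0019 | now-axes shift u [-0.0089  0.0049  0.5787] | after turn u [-0.0033  0.0234  0.5783]
t 6.9 pos [0.651  0.1983 0.1239] yaw 79.39 tilt [ 0.0448  0.0055 -0.999 ] w 0.0511 F [-0.5  0.4  1. ] M [ 0.01  0.02 -0.05]
turn deg -0.21 units -0.0018 | now-axes shift u [-0.0185 -0.0211  0.6089] | after turn u [-0.0102  0.0051  0.6094]
```

Emit:
move_arm(increments="0 0 -0.2 0 0.6; 0 0 0 0 0.6")

```text
t: 7.1
ee_pos: [0.6491, 0.198, 0.1635]
ee_rot: [0.012, 0.769, 0.638, 0.018]
wrist_force: [0.7, 0.1, 1.7]
width: 0.0514
```

Run:
```python
from h import *
plan(.6516,.1961,.002,79.6)
for i in range(3):
    optics.snapshot("top")
plan(.6516,.1961,.002,79.6)
```

```text
t 7.1 pos [0.6491 0.198  0.1635] yaw 79.37 tilt [ 0.0433  0.0052 -0.999 ] w 0.0514 F [0.7 0.1 1.7] M [ 0.02  0.02 -0.04]
turn deg -0.23 units -0.0019 | now-axes shift u [-0.0175 -0.0197  0.8072] | after turn u [-0.0069  0.0139  0.8075]
t 7.25 pos [0.6445 0.1972 0.1554] yaw 79.36 tilt [ 0.0298  0.0032 -0.9996] w 0.0508 F [-1.  -0.2 -0.6] M [0.   0.01 0.04]
turn deg -0.24 units -0.002 | now-axes shift u [-0.0055  0.0139  0.7676] | after turn u [0.0009 0.036  0.7669]
```

Emit:
move_arm(increments="0 0 -0.25 0 0.6; 0 0 0 0 0.6")

```text
t: 7.45
ee_pos: [0.6415, 0.1967, 0.2023]
ee_rot: [0.007, 0.77, 0.638, 0.01]
wrist_force: [0.9, -0.8, 2.6]
width: 0.0511
```

```bash
cat > settle.py <<'E'
from h import *
import sys
for i in range(int(sys.argv[1])): optics.snapshot("top")
plan(*map(float,sys.argv[2:]))
E
python3 settle.py 4 .6516 .1961 .002 79.6
```

```text
t 7.65 pos [0.6365 0.1959 0.1924] yaw 79.34 tilt [ 7.1e-03 -2.0e-04 -1.0e+00] w 0.0513 F [ 0.1  0.5 -0.2] M [-0.    0.04 -0.08]
turn deg -0.26 units -0.0022 | now-axes shift u [0.0139 0.0672 0.9527] | after turn u [0.0147 0.074  0.9522]
```

Emit:
move_arm(increments="0 0 -0.2 0 0.6; 0 0 0 0 0.6")

```text
t: 7.85
ee_pos: [0.635, 0.1957, 0.2294]
ee_rot: [0.001, 0.77, 0.638, 0.0]
wrist_force: [0.2, -0.0, 1.2]
width: 0.0516
```

```bash
python3 settle.py 4 .6516 .1961 .002 79.6
```

```text
t 8.05 pos [0.6312 0.195  0.2214] yaw 79.33 tilt [-0.012  -0.003  -0.9999] w 0.0512 F [0.  0.2 0.4] M [-0.03 -0.02 -0.09]
turn deg -0.27 units -0.0023 | now-axes shift u [0.03   0.1116 1.0957] | after turn u [0.0239 0.0995 1.097 ]
```

Emit:
move_arm(increments="0.02 0.1 0.2 0 0.6; 0 0 0.2 0 0.6")

```text
t: 8.25
ee_pos: [0.6554, 0.1958, 0.1462]
ee_rot: [0.001, 0.77, 0.638, 0.0]
wrist_force: [-0.3, -0.3, -1.0]
width: 0.0512
```

```bash
python3 settle.py 4 .6516 .1961 .002 79.6
```

```text
t 8.45 pos [0.6531 0.196  0.1463] yaw 79.38 tilt [-0.0032 -0.0015 -1.    ] w 0.0513 F [-0.2 -0.5  0.6] M [ 0.01 -0.01  0.06]
turn deg -0.22 units -0.0018 | now-axes shift u [ 4.000e-04 -5.600e-03  7.218e-01] | after turn u [-0.0011 -0.0077  0.7217]
```

Good. Descend in single settled rows.

Emit:
move_arm(increments="0 -0.007 0.25 0 0.6")

```text
t: 8.55
ee_pos: [0.6597, 0.1975, 0.1094]
ee_rot: [0.005, 0.769, 0.639, 0.008]
wrist_force: [1.4, 0.4, 1.0]
width: 0.0513
```

```bash
python3 settle.py 3 .6516 .1961 .002 79.6
```

```text
t 8.7 pos [0.6497 0.1961 0.0963] yaw 79.39 tilt [-0.0085 -0.0023 -1.    ] w 0.0514 F [ 0.1  0.5 -0.3] M [ 0.04 -0.    0.07]
turn deg -0.21 units -0.0017 | now-axes shift u [0.0037 0.0128 0.4714] | after turn u [0.0019 0.0091 0.4715]
```

Emit:
move_arm(increments="0 0 0.25 0 0.6")

```text
t: 8.8
ee_pos: [0.6578, 0.1974, 0.0594]
ee_rot: [0.004, 0.769, 0.639, 0.005]
wrist_force: [1.3, 0.7, 1.6]
width: 0.0515
```

```bash
python3 settle.py 3 .6516 .1961 .002 79.6
```

```text
t 8.95 pos [0.6478 0.1958 0.047 ] yaw 79.4 tilt [-0.0131 -0.003  -0.9999] w 0.0511 F [-1.1 -0.2  0.3] M [-0.    0.03 -0.03]
turn deg -0.2 units -0.0017 | now-axes shift u [0.0064 0.0212 0.2249] | after turn u [0.0051 0.0184 0.2252]
```

Emit:
move_arm(increments="0.005 0.01 0.12 0 0.6; 0 0 0.08 0 0.6")

```text
t: 9.15
ee_pos: [0.6561, 0.1975, 0.0167]
ee_rot: [0.001, 0.769, 0.639, 0.0]
wrist_force: [-0.6, 0.1, 0.1]
width: 0.0515
```

```bash
python3 settle.py 4 .6516 .1961 .002 79.6
```

```text
t 9.35 pos [0.6561 0.1974 0.0167] yaw 79.41 tilt [ 1.5e-03 -8.0e-04 -1.0e+00] w 0.0513 F [ 0.2  0.7 -0.3] M [ 0.04 -0.02 -0.04]
turn deg -0.19 units -0.0016 | now-axes shift u [-0.0105 -0.0209  0.0737] | after turn u [-0.0105 -0.0208  0.0737]
```

Emit:
move_arm(increments="-0.01 -0.02 0.068 0 0.6")

```text
t: 9.45
ee_pos: [0.6551, 0.1967, 0.0071]
ee_rot: [0.003, 0.769, 0.639, 0.004]
wrist_force: [0.9, 0.4, 1.1]
width: 0.0513
```

```bash
python3 settle.py 2 .6516 .1961 .002 79.6
python3 - <<'E'
from h import *
s=optics.snapshot("scene");cv2.imwrite("pics/s2.png",cv2.resize(s["frame"][150:270,210:370],None,fx=5,fy=5,interpolation=cv2.INTER_CUBIC))
plan(.6516,.1961,.002,79.6)
E
```

```text
t 9.55 pos [0.6505 0.196  0.0021] yaw 79.41 tilt [-7.0e-04 -1.2e-03 -1.0e+00] w 0.0514 F [-0.5 -0.8  0.1] M [ 0.   -0.01 -0.01]
turn deg -0.19 units -0.0016 | now-axes shift u [0.0017 0.0052 0.0007] | after turn u [0.0017 0.0052 0.0007]
t 9.6 pos [0.6508 0.196  0.0024] yaw 79.41 tilt [-4.0e-04 -1.1e-03 -1.0e+00] w 0.0514 F [ 0.2 -0.5 -0.2] M [-0.04  0.03 -0.01]
turn deg -0.19 units -0.0016 | now-axes shift u [0.0011 0.0041 0.002 ] | after turn u [0.0011 0.0041 0.002 ]
```

View pics/s2.png

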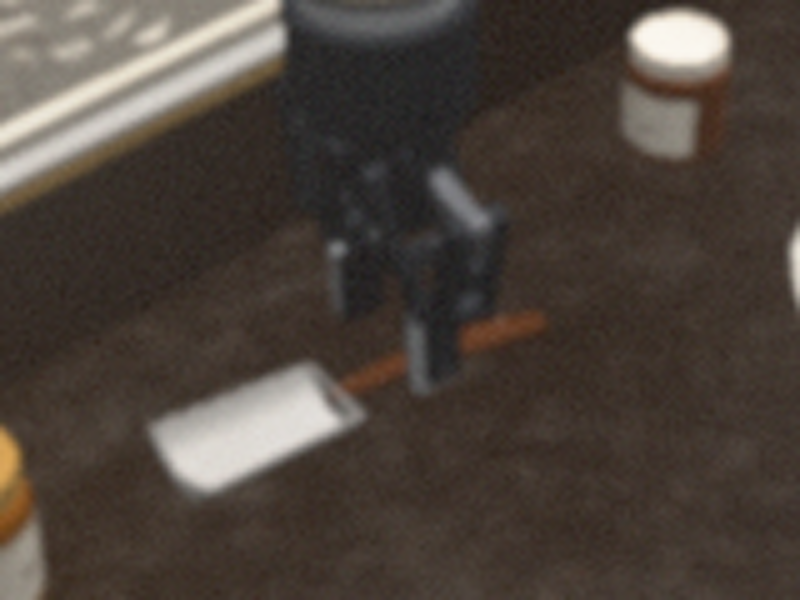

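Emit:
move_arm(increments="0 0 0 0 0; 0 0 0 0 0; 0 0 0 0 0; 0 0 0 0 0; 0 0 0 0 0", grip_force=60)

```text
t: 10.1
ee_pos: [0.6511, 0.1961, 0.0031]
ee_rot: [0.001, 0.769, 0.639, -0.0]
wrist_force: [-0.4, -0.3, -0.1]
width: 0.0002
```

```bash
python3 settle.py 1 .6516 .1961 .15 79.6
```

```text
t 10.15 pos [0.6511 0.1961 0.0031] yaw 79.41 tilt [ 4.e-04 -9.e-04 -1.e+00] w -0.0001 F [ 0.7 -0.4 -0.5] M [0.01 0.02 0.04]
turn deg -0.19 units -0.0016 | now-axes shift u [-1.000e-04  2.900e-03 -7.344e-01] | after turn u [ 5.000e-04  2.400e-03 -7.344e-01]
```

Run:
```python
from h import *
s=optics.snapshot("scene");cv2.imwrite("pics/s3.png",cv2.resize(s["frame"][150:270,210:370],None,fx=5,fy=5,interpolation=cv2.INTER_CUBIC))
s=optics.snapshot("top");cv2.imwrite("pics/t3.png",cv2.resize(s["frame"][130:220,240:400],None,fx=5,fy=5,interpolation=cv2.INTER_CUBIC))
```

```text
(no output)
```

View pics/s3.png

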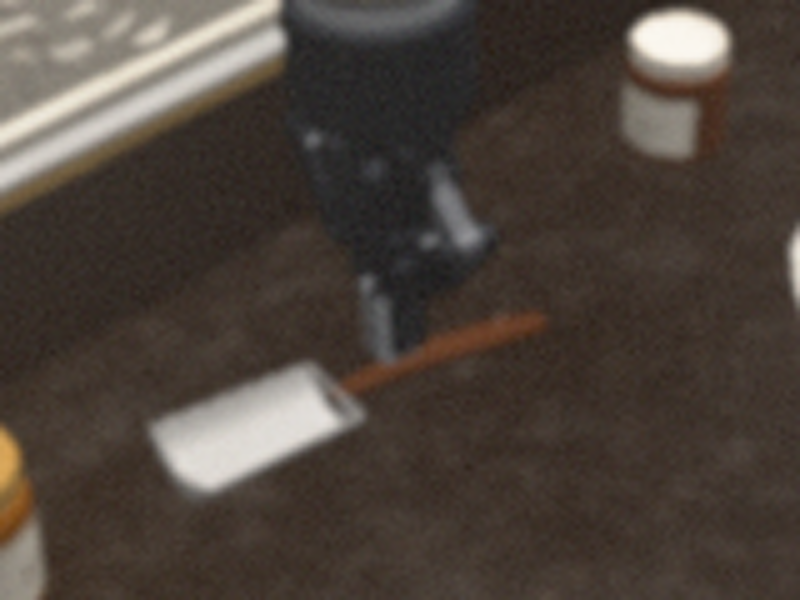

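View pics/t3.png

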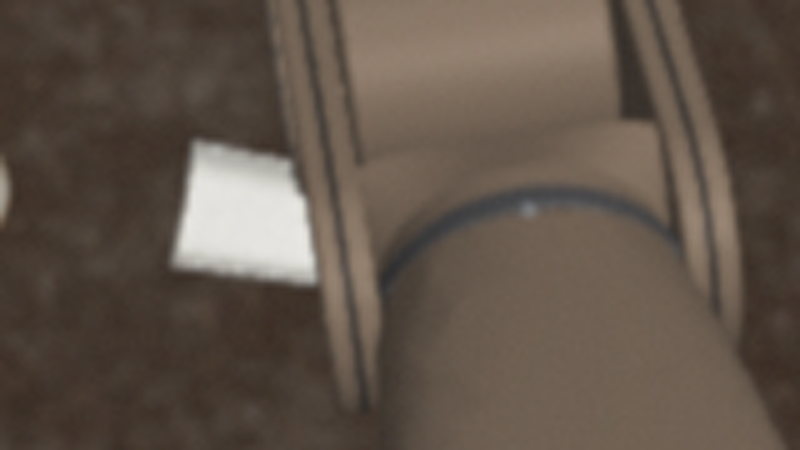

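Run:
```python
from h import *
S=dict(np.load("scene.npz"))
for z in(0.003,.01,.02,.03): 
  p=proj(S,[.6511,.1961,z]); print(z,p,(p-[210,150])*5, onz(S,(210+395/5,150+358/5),z))
for xs,z in((-.012,.021),(-.06,.016),(-.092,.01),(.092,0),(-.03,.02)):
  c,s=np.cos(1.39),np.sin(1.39); p=proj(S,[.6538+xs*c,.2079+xs*s,z]); print(xs,(p-[210,150])*5)
```

```text
0.003 [289.55913289 227.02576132] [397.79566447 385.12880658] [0.66538572 0.18427106 0.003     ]
0.01 [289.42975537 224.51367991] [397.14877683 372.56839955] [0.65893415 0.18997069 0.01      ]
0.02 [289.24276045 220.88286043] [396.21380225 354.41430216] [0.64971763 0.19811303 0.02      ]
0.03 [289.05316481 217.20154352] [395.26582404 336.00771762] [0.6405011  0.20625536 0.03      ]
-0.012 [395.25000906 352.02066128]
-0.06 [488.26990067 320.4494349 ]
-0.092 [547.78278048 305.01075527]
0.092 [184.97118554 484.64047727]
-0.03 [430.60980105 338.40387385]
```

Run:
```python
from h import *
np.set_printoptions(precision=4,suppress=True)
S=dict(np.load("scene.npz"))
for n,u in(("near",(425,392)),("far",(345,315)),("shut",(393,360))):
  for z in(0.003,.012,.02): 
    print(n,z,onz(S,(210+u[0]/5,150+u[1]/5),z))
y=np.array([.983,-.184,0])
for k in(-.0255,.0255):
  for z in(.003,.011,.02):print(k,z,(proj(S,np.array([.6508,.196,z])+k*y)-[210,150])*5)
s=optics.snapshot("scene")
cv2.imwrite("pics/s4.png",cv2.resize(s["frame"][190:245,250:330],None,fx=10,fy=10,interpolation=cv2.INTER_CUBIC))
st=ctrl.read_state();print(st["width"],st["t"],st["joint_torque"])
```

```text
near 0.003 [0.6394 0.1912 0.003 ]
near 0.012 [0.6315 0.1984 0.012 ]
near 0.02 [0.6244 0.2048 0.02  ]
far 0.003 [0.7035 0.1789 0.003 ]
far 0.012 [0.6947 0.1864 0.012 ]
far 0.02 [0.6868 0.1929 0.02  ]
shut 0.003 [0.665  0.1858 0.003 ]
shut 0.012 [0.6567 0.1931 0.012 ]
shut 0.02 [0.6494 0.1996 0.02  ]
-0.0255 0.003 [431.1339 416.8896]
-0.0255 0.011 [430.5679 402.4636]
-0.0255 0.02 [429.9236 386.0408]
0.0255 0.003 [366.794  354.7787]
0.0255 0.011 [365.8985 340.478 ]
0.0255 0.02 [364.8793 324.2039]
-0.0002462798804515752 10.3 [ -0.0015 -44.3449 -24.4316  -0.0018  -0.0005  -0.    ]
```

View pics/s4.png

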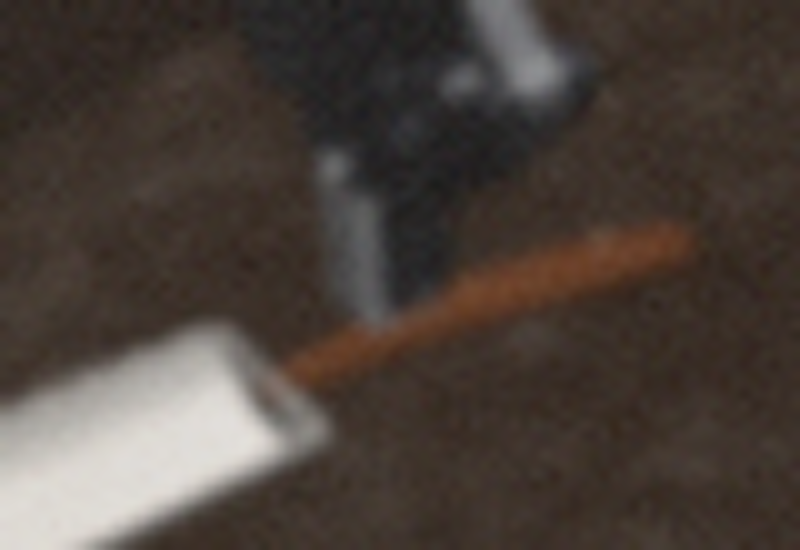

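Emit:
move_arm(increments="0 0 0 0 0.5; 0 0 0 0 0.5; 0 0 0 0 0.5; 0 0 0 0 0.5; 0 0 0.05 0 0.5")

```text
t: 10.8
ee_pos: [0.6525, 0.1963, -0.0056]
ee_rot: [0.001, 0.769, 0.639, 0.001]
wrist_force: [0.5, 0.4, 0.5]
width: 0.0426
```

Run:
```python
from h import *
optics.snapshot("top")
s=optics.snapshot("scene");cv2.imwrite("pics/s5.png",cv2.resize(s["frame"][180:250,245:335],None,fx=8,fy=8,interpolation=cv2.INTER_CUBIC))
plan(.6516,.1961,-.012,79.6)
```

```text
t 10.9 pos [ 0.6496  0.1958 -0.009 ] yaw 79.41 tilt [-0.003  -0.0015 -1.    ] w 0.0424 F [-0.6 -0.3 -0.2] M [ 0.   -0.05  0.01]
turn deg -0.19 units -0.0016 | now-axes shift u [0.0032 0.0095 0.0149] | after turn u [0.0031 0.0095 0.015 ]
```

View pics/s5.png

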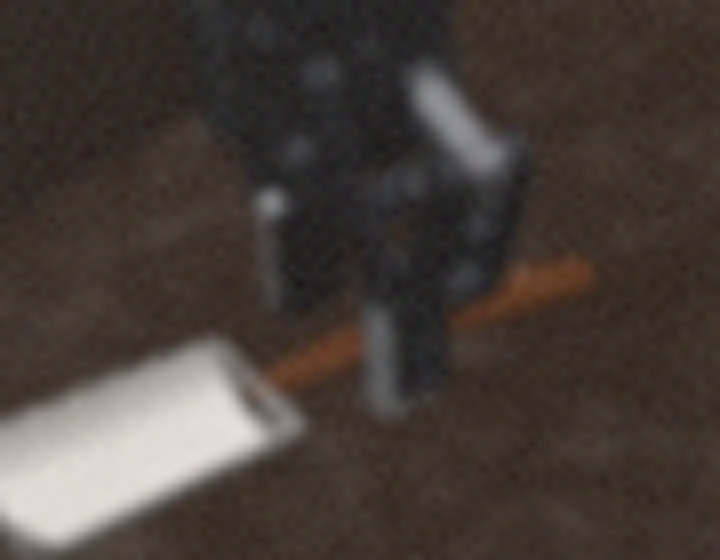

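Emit:
move_arm(increments="0 0.005 0.025 0 0.5")

```text
t: 11.0
ee_pos: [0.6508, 0.1957, -0.014]
ee_rot: [-0.0, 0.769, 0.639, -0.001]
wrist_force: [0.6, 0.5, -0.4]
width: 0.0427
```

```bash
python3 settle.py 3 .6516 .1961 -.014 79.6
```

```text
t 11.15 pos [ 0.6499  0.1955 -0.015 ] yaw 79.4 tilt [-0.0048 -0.0017 -1.    ] w 0.0429 F [-0.7 -0.6  0.6] M [0.   0.02 0.06]
turn deg -0.2 units -0.0016 | now-axes shift u [ 0.0046  0.0078 -0.0053] | after turn u [ 0.0046  0.0078 -0.0052]
```

Emit:
move_arm(increments="0 0 0 0 0; 0 0 0 0 0; 0 0 0 0 0; 0 0 0 0 0; 0 0 0 0 0", grip_force=60)

```text
t: 11.65
ee_pos: [0.6504, 0.1955, -0.0146]
ee_rot: [-0.001, 0.769, 0.639, -0.002]
wrist_force: [-0.2, 0.2, -1.6]
width: 0.0106
```

Run:
```python
from h import *
s=optics.snapshot("scene");cv2.imwrite("pics/s6.png",cv2.resize(s["frame"][180:250,245:335],None,fx=8,fy=8,interpolation=cv2.INTER_CUBIC))
plan(.6516,.1961,.15,79.6)
```

```text
t 11.7 pos [ 0.6504  0.1955 -0.0146] yaw 79.4 tilt [-0.0038 -0.0017 -1.    ] w 0.0104 F [ 0.5 -0.6 -0.2] M [-0.04 -0.03  0.03]
turn deg -0.2 units -0.0016 | now-axes shift u [ 0.0023  0.0027 -0.8228] | after turn u [ 0.0042  0.0054 -0.8228]
```

View pics/s6.png

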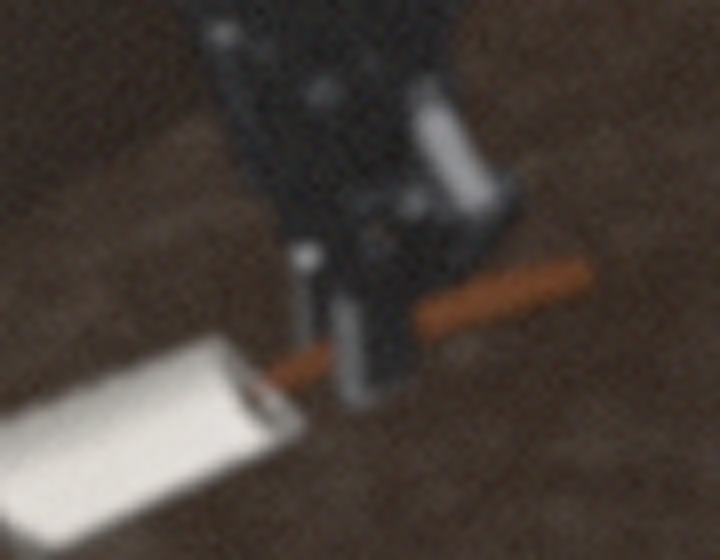

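Emit:
move_arm(increments="0 0 -0.1 0 0; 0 0 -0.2 0 0; 0 0 -0.2 0 0")

```text
t: 12.0
ee_pos: [0.6441, 0.1945, 0.078]
ee_rot: [-0.006, 0.769, 0.639, -0.01]
wrist_force: [-0.8, 0.6, -0.4]
width: 0.0106
```

Run:
```python
from h import *
optics.snapshot("top");optics.snapshot("top")
s=optics.snapshot("scene");cv2.imwrite("pics/s7.png",cv2.resize(s["frame"][140:260,210:370],None,fx=5,fy=5,interpolation=cv2.INTER_CUBIC))
plan(.3972,.3473,.12,81.8)
```

```text
t 12.15 pos [0.6479 0.1951 0.0825] yaw 79.41 tilt [-0.0121 -0.0031 -0.9999] w 0.0106 F [ 0.4  0.2 -1.6] M [-0.05  0.02 -0.01]
turn deg -2.39 units -0.0199 | now-axes shift u [ 0.5165 -1.3743 -0.1747] | after turn u [ 0.5743 -1.3494 -0.1876]
```

View pics/s7.png

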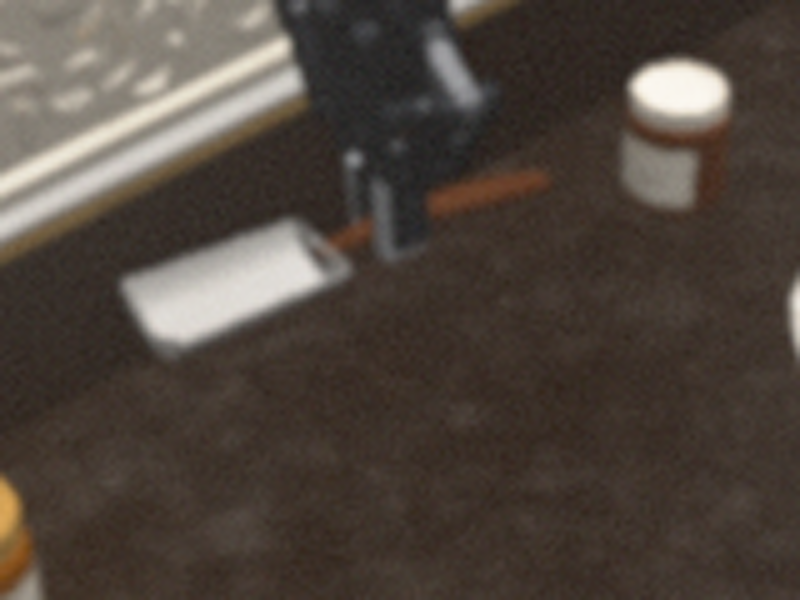

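Emit:
move_arm(increments="0.05 -0.1 -0.03 -0.02 0; 0.08 -0.19 -0.03 0 0; 0.08 -0.19 -0.03 0 0; 0.08 -0.19 -0.03 0 0; 0.08 -0.19 -0.03 0 0; 0.06 -0.15 -0.02 0 0; 0.03 -0.08 0 0 0")

```text
t: 12.85
ee_pos: [0.4347, 0.3174, 0.1086]
ee_rot: [-0.006, 0.757, 0.653, -0.014]
wrist_force: [-0.3, 0.2, -2.6]
width: 0.0106
```

```bash
python3 settle.py 4 .3972 .3473 .12 81.8
```

```text
t 13.05 pos [0.4377 0.3163 0.109 ] yaw 81.51 tilt [-0.0265 -0.009  -0.9996] w 0.0107 F [ 0.5 -0.1 -1.1] M [-0.01 -0.04 -0.02]
turn deg -0.29 units -0.0025 | now-axes shift u [ 0.1224 -0.2247 -0.0509] | after turn u [ 0.1243 -0.2227 -0.0549]
```

Emit:
move_arm(increments="0.12 -0.215 -0.03 -0.002 0")

```text
t: 13.15
ee_pos: [0.4031, 0.3442, 0.1154]
ee_rot: [-0.004, 0.759, 0.652, -0.013]
wrist_force: [-0.2, 0.8, -0.4]
width: 0.0106
```

```bash
python3 settle.py 4 .3972 .3473 .12 81.8
```

```text
t 13.35 pos [0.3998 0.3463 0.1157] yaw 81.76 tilt [-0.0257 -0.0094 -0.9996] w 0.0105 F [-0.5 -0.2 -0.8] M [-0.06 -0.01 -0.02]
turn deg -0.04 units -0.0003 | now-axes shift u [ 0.0026 -0.0142 -0.0212] | after turn u [ 0.0029 -0.0137 -0.0215]
```

Emit:
move_arm(increments="0 0 0.2 0 0; 0 0 0 0 0")

```text
t: 13.55
ee_pos: [0.4023, 0.3448, 0.0755]
ee_rot: [-0.004, 0.757, 0.653, -0.012]
wrist_force: [-1.1, -1.1, -1.7]
width: 0.0105
```

```bash
python3 settle.py 4 .3972 .3473 .05 81.8
```

```text
t 13.75 pos [0.4071 0.3483 0.0829] yaw 81.63 tilt [-0.0102 -0.0012 -0.9999] w 0.0103 F [ 0.3  0.9 -1.2] M [-0.01 -0.01  0.04]
turn deg -0.17 units -0.0014 | now-axes shift u [-0.0119 -0.0467  0.1649] | after turn u [-0.0122 -0.0484  0.1644]
```

Emit:
move_arm(increments="-0.01 -0.04 0.08 0 0; 0 -0.01 0.02 0 0")

```text
t: 13.95
ee_pos: [0.4003, 0.3488, 0.0669]
ee_rot: [-0.002, 0.757, 0.653, -0.0]
wrist_force: [0.2, -1.2, -1.8]
width: 0.0105
```

Run:
```python
from h import *
optics.snapshot("top");optics.snapshot("top");
s=optics.snapshot("top");cv2.imwrite("pics/t8.png",cv2.resize(s["frame"][240:370,160:330],None,fx=4.5,fy=4.5,interpolation=cv2.INTER_CUBIC))
s=optics.snapshot("scene");cv2.imwrite("pics/s8.png",cv2.resize(s["frame"][260:410,225:415],None,fx=4,fy=4,interpolation=cv2.INTER_CUBIC))
plan(.3972,.3473,.035,81.8)
```

```text
t 14.15 pos [0.4018 0.3498 0.0683] yaw 81.56 tilt [-3.0e-04  4.3e-03 -1.0e+00] w 0.0105 F [ 0.1 -0.  -1.4] M [-0.03 -0.01 -0.05]
turn deg -0.24 units -0.002 | now-axes shift u [-0.0163 -0.0206  0.1665] | after turn u [-0.0155 -0.0208  0.1666]
```

View pics/t8.png

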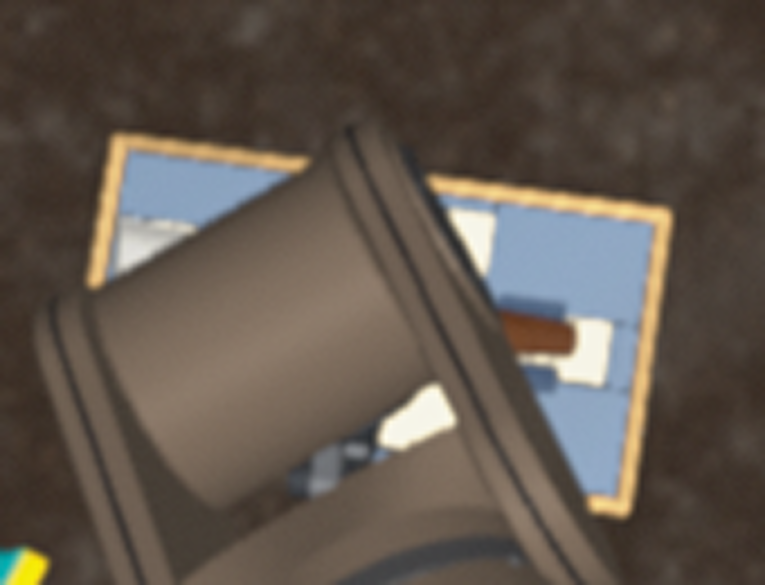

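View pics/s8.png

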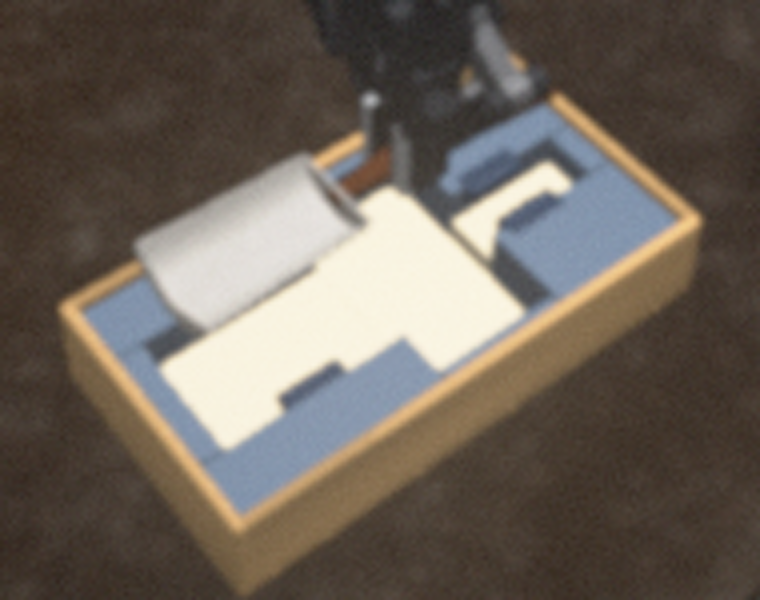

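Run:
```python
from h import *
T=dict(np.load("top.npz"));S=dict(np.load("scene.npz"))
tc=np.array([.4018,.3498]);a=np.radians(81.56);X=np.array([np.cos(a),np.sin(a)]);Yl=np.array([-np.sin(a),np.cos(a)])
o=tc+.0128*X; print(o)
z0=.083
for n,q in(("frontfar",(.092,-.0245,.019)),("end+",(-.092,.006,.012)),("end-",(-.092,-.006,.012)),("frontnear",(.092,.0245,.019)),("backfar",(.018,-.0215,.019)),("backnear",(.018,.0215,.019))):
    P=[*(o+q[0]*X+q[1]*Yl),z0+q[2]]
    print(n,(proj(T,P)-[160,240])*4.5,(proj(S,P)-[225,260])*4)
```

```text
[0.4036787  0.36246138]
frontfar [114.30068777 215.3603562 ] [136.9540649  236.53259066]
end+ [575.13106348 359.46265078] [566.45754351  75.18151016]
end- [579.63510101 328.37921777] [546.57156924  58.17766013]
frontnear [ 92.31665448 342.66847254] [211.79004169 325.08294989]
backfar [302.55177553 249.39495336] [305.56121397 148.18345438]
backnear [284.47611788 361.31195918] [374.28920358 218.38746887]
```

Emit:
move_arm(increments="-0.015 -0.02 0.12 -0.002 0")

```text
t: 14.25
ee_pos: [0.4015, 0.3498, 0.0487]
ee_rot: [-0.001, 0.756, 0.655, 0.006]
wrist_force: [0.8, 0.7, -0.5]
width: 0.0103
```

```bash
python3 settle.py 4 .3972 .3473 .0074 81.8
```

```text
t 14.45 pos [0.3974 0.3475 0.0445] yaw 81.79 tilt [-8.e-04  4.e-03 -1.e+00] w 0.0102 F [ 0.4  0.5 -1.4] M [-0.1  -0.03  0.02]
turn deg -0.01 units -0.0001 | now-axes shift u [-0.0017 -0.0005  0.1856] | after turn u [-0.001  -0.0007  0.1856]
```

Emit:
move_arm(increments="0 0 0.12 0 0")

```text
t: 14.55
ee_pos: [0.4013, 0.3499, 0.0249]
ee_rot: [-0.001, 0.756, 0.655, 0.006]
wrist_force: [0.2, 2.7, 4.4]
width: 0.0105
```

```bash
python3 settle.py 3 .3972 .3473 .0074 81.8
```

```text
t 14.7 pos [0.3967 0.3472 0.0204] yaw 81.78 tilt [-0.003   0.0029 -1.    ] w 0.0105 F [-1.3  0.2 -0.7] M [-0.05  0.14 -0.02]
turn deg -0.02 units -0.0001 | now-axes shift u [0.0004 0.0025 0.0649] | after turn u [0.0006 0.0023 0.0649]
```

Emit:
move_arm(increments="0 0 0.035 0 0")

```text
t: 14.8
ee_pos: [0.3977, 0.3481, 0.0153]
ee_rot: [-0.002, 0.756, 0.655, 0.001]
wrist_force: [-4.3, 0.0, 1.7]
width: 0.0106
```

```bash
python3 settle.py 4 .3972 .3473 .0074 81.8
```

```text
t 15.0 pos [0.3969 0.3475 0.0136] yaw 81.78 tilt [-0.0024  0.0035 -1.    ] w 0.0101 F [-1.3  1.7 -1.4] M [ 0.17  0.07 -0.  ]
turn deg -0.02 units -0.0001 | now-axes shift u [-0.001   0.0017  0.0312] | after turn u [-0.0009  0.0016  0.0312]
```

Emit:
move_arm(increments="0 0 0.03 0 0")

```text
t: 15.1
ee_pos: [0.3981, 0.3483, 0.0092]
ee_rot: [-0.002, 0.756, 0.655, 0.002]
wrist_force: [-2.4, -1.6, 5.6]
width: 0.0106
```

```bash
python3 settle.py 4 .3972 .3473 .0074 81.8
```

```text
t 15.3 pos [0.3985 0.3482 0.0087] yaw 81.79 tilt [ 0.0011  0.0051 -1.    ] w 0.0105 F [ 0.8 -0.   3.6] M [ 0.03 -0.04  0.03]
turn deg -0.01 units -0.0001 | now-axes shift u [-0.0056 -0.0059  0.0067] | after turn u [-0.0056 -0.0059  0.0067]
```

Emit:
move_arm(increments="0 -0.004 0.03 0 0")

```text
t: 15.4
ee_pos: [0.399, 0.3484, 0.008]
ee_rot: [-0.001, 0.756, 0.655, 0.0]
wrist_force: [-11.4, -12.7, 51.1]
width: 0.0101
```

```bash
python3 settle.py 3 .3972 .3473 .0074 81.8;python3 - <<'E'
from h import *
s=optics.snapshot("scene");cv2.imwrite("pics/s9.png",cv2.resize(s["frame"][260:410,225:415],None,fx=4,fy=4,interpolation=cv2.INTER_CUBIC))
plan(.3972,.3473,.0074,81.8)
E
```

```text
t 15.55 pos [0.3993 0.3485 0.0081] yaw 81.8 tilt [ 5.0e-04  2.9e-03 -1.0e+00] w 0.0106 F [-9.3 -9.3 32.4] M [-1.6   1.64 -0.13]
turn deg 0.0 units 0.0 | now-axes shift u [-0.0076 -0.0093  0.0036] | after turn u [-0.0076 -0.0093  0.0036]
t 15.6 pos [0.3993 0.3485 0.0081] yaw 81.8 tilt [ 7.0e-04  3.1e-03 -1.0e+00] w 0.0102 F [-8.5 -9.7 32.3] M [-1.62  1.62 -0.17]
turn deg -0.0 units -0.0 | now-axes shift u [-0.0076 -0.0095  0.0036] | after turn u [-0.0076 -0.0095  0.0036]
```

View pics/s9.png

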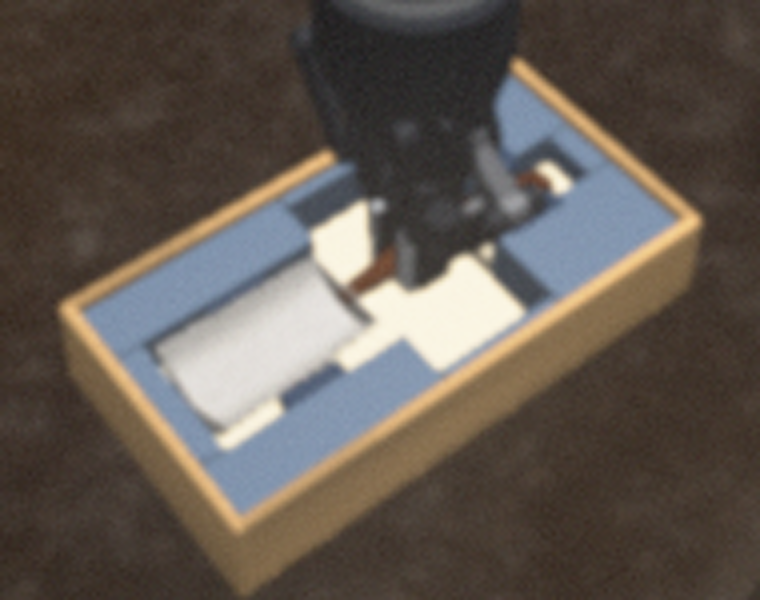

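Emit:
move_arm(increments="0 0 0 0 0; 0 0 0 0 0.4; 0 0 0 0 0.4; 0 0 0 0 0.4; 0 0 0 0 0.4")

```text
t: 16.1
ee_pos: [0.3981, 0.3479, 0.0075]
ee_rot: [-0.001, 0.756, 0.654, 0.0]
wrist_force: [0.8, 0.1, -0.2]
width: 0.0341
```

```bash
python3 settle.py 2 .3972 .3473 .1 81.8
```

```text
t 16.2 pos [0.398  0.3479 0.0076] yaw 81.75 tilt [-0.0014  0.0023 -1.    ] w 0.0342 F [-0.8 -0.2 -0.4] M [-0.07  0.01 -0.01]
turn deg -0.05 units -0.0004 | now-axes shift u [-0.0027 -0.0044 -0.4621] | after turn u [-0.0037 -0.0036 -0.4621]
```

Emit:
move_arm(increments="0 0 -0.15 0 0.4; 0 0 -0.24 0 0.4; 0 0 -0.24 0 0.4; 0 0 -0.24 0 0.4; 0 0.05 -0.15 0 0.4")

```text
t: 16.7
ee_pos: [0.4039, 0.3437, 0.2099]
ee_rot: [-0.003, 0.756, 0.655, -0.009]
wrist_force: [0.9, -0.1, -0.5]
width: 0.0341
```

Run:
```python
from h import *
optics.snapshot("scene");optics.snapshot("scene")
s=optics.snapshot("top");cv2.imwrite("pics/t10.png",cv2.resize(s["frame"][240:370,160:330],None,fx=4.5,fy=4.5,interpolation=cv2.INTER_CUBIC))
s=optics.snapshot("scene");cv2.imwrite("pics/s10.png",cv2.resize(s["frame"][260:410,225:415],None,fx=4,fy=4,interpolation=cv2.INTER_CUBIC))
plan(.3972,.3473,.035,81.8)
```

```text
t 16.9 pos [0.4037 0.3429 0.2063] yaw 81.72 tilt [-0.0201 -0.0087 -0.9998] w 0.0339 F [-0.8 -0.5 -0.6] M [-0.01  0.01 -0.02]
turn deg -0.08 units -0.0007 | now-axes shift u [ 0.0268 -0.0195  0.8567] | after turn u [ 0.0171 -0.0355  0.8564]
```

View pics/t10.png

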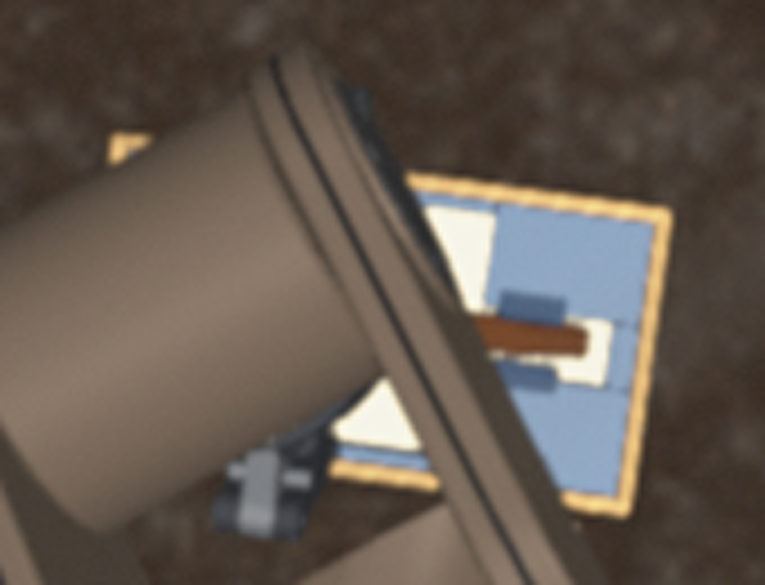

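View pics/s10.png

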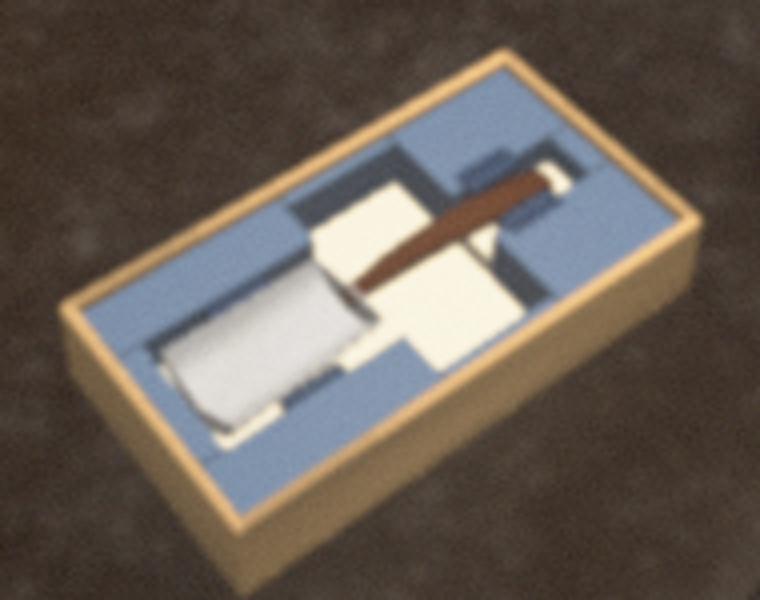

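Emit:
move_arm(increments="0 0 -0.2 0 0.4; 0 0 -0.24 0 0.4; -0.1 0 -0.2 0 0.4; -0.2 0.05 -0.1 0 0.4; -0.24 0.05 0 0 0.4; -0.24 0.05 0 0 0.4; -0.24 0.05 0 0 0.4; -0.24 0.05 0 0 0.4; -0.24 0.05 0 0 0.4; -0.1 0.05 0 0 0.4")

```text
t: 17.9
ee_pos: [0.4227, 0.0091, 0.3372]
ee_rot: [-0.013, 0.752, 0.658, -0.032]
wrist_force: [0.4, 0.3, -0.4]
width: 0.034
```

Run:
```python
from h import *
s=optics.snapshot("top");cv2.imwrite("pics/t11.png",cv2.resize(s["frame"][240:370,160:330],None,fx=4.5,fy=4.5,interpolation=cv2.INTER_CUBIC))
s=optics.snapshot("scene");cv2.imwrite("pics/s11.png",s["frame"])
plan(.3972,.3473,.035,81.8)
T=dict(np.load("top.npz"));S=dict(np.load("scene.npz"))
for c,cam,o0,k in(("scene",S,[225,260],4),("top",T,[160,240],4.5)):
  for dzh,dzb in((0,0),(.009,.005),(.009,0),(0,.005)):
    a=np.radians(81.8);X=np.array([np.cos(a),np.sin(a)]);Yl=np.array([-np.sin(a),np.cos(a)]);o=np.array([.399,.360]);out=[]
    for q in((.092,-.0245,.019),(.092,.0245,.019),(.018,-.0215,.019),(.018,.0215,.019),(-.092,0,.010)):
      dz=dzb+(dzh-dzb)*(.06-q[0])/.12
      out.append(np.round((proj(cam,[*(o+q[0]*X+q[1]*Yl),.022+dz+q[2]])-o0)*k).tolist())
    print(c,dzh,dzb,out)
  print("case",[np.round((proj(cam,[*(o+q[0]*X+q[1]*Yl),.046])-o0)*k).tolist() for q in((.116,-.062),(-.116,-.062),(-.116,.062),(.116,.062))])
```

```text
t 18.0 pos [0.4231 0.0097 0.3365] yaw 82.31 tilt [-0.0664 -0.0223 -0.9975] w 0.0345 F [ 0.3  1.5 -0.2] M [ 0.01 -0.    0.01]
turn deg 0.51 units 0.0042 | now-axes shift u [ 1.7015 -0.2624  1.4747] | after turn u [ 1.6524 -0.3691  1.5073]
scene 0 0 [[163.0, 340.0], [235.0, 428.0], [321.0, 251.0], [387.0, 321.0], [558.0, 171.0]]
scene 0.009 0.005 [[162.0, 334.0], [235.0, 422.0], [321.0, 242.0], [387.0, 311.0], [559.0, 155.0]]
scene 0.009 0 [[164.0, 344.0], [236.0, 431.0], [321.0, 247.0], [387.0, 316.0], [560.0, 153.0]]
scene 0 0.005 [[162.0, 330.0], [235.0, 418.0], [321.0, 246.0], [387.0, 316.0], [557.0, 173.0]]
case [[58.0, 300.0], [506.0, 42.0], [706.0, 213.0], [239.0, 530.0]]
top 0 0 [[155.0, 231.0], [135.0, 351.0], [332.0, 262.0], [316.0, 368.0], [591.0, 350.0]]
top 0.009 0.005 [[153.0, 231.0], [133.0, 351.0], [330.0, 262.0], [314.0, 368.0], [590.0, 351.0]]
top 0.009 0 [[157.0, 231.0], [137.0, 351.0], [331.0, 262.0], [315.0, 368.0], [590.0, 351.0]]
top 0 0.005 [[152.0, 231.0], [132.0, 351.0], [331.0, 262.0], [315.0, 368.0], [592.0, 350.0]]
case [[110.0, 132.0], [669.0, 207.0], [627.0, 513.0], [58.0, 437.0]]
```

View pics/t11.png

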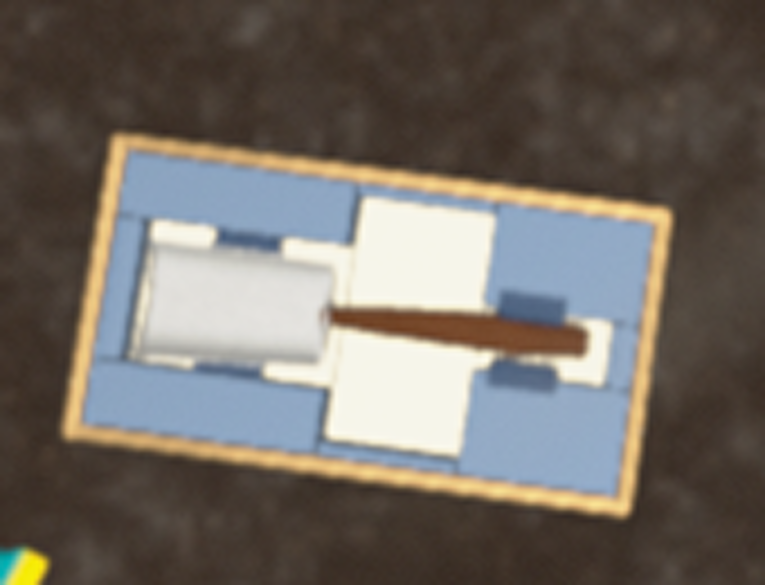

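View pics/s11.png

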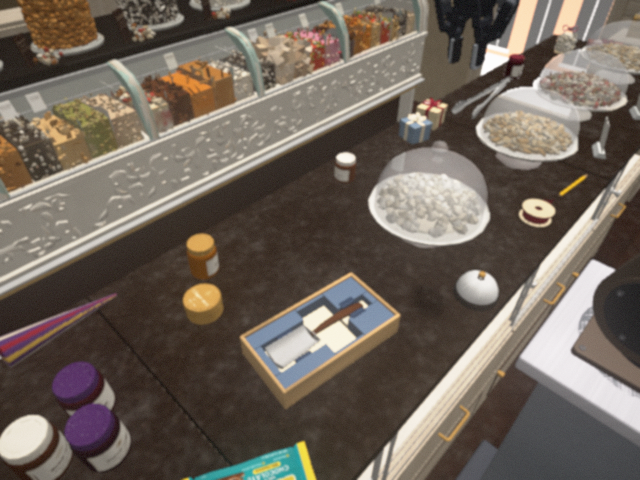

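Run:
```python
from h import *
ims=[]
# average several frames to cut noise
def avg(c,n=4):
    return np.mean([optics.snapshot(c)["frame"].astype(np.float32) for _ in range(n)],0)
t=avg("top");s=avg("scene")
np.save("ta.npy",t);np.save("sa.npy",s)
def enl(im,r,k): 
    a=im[r[1]:r[3],r[0]:r[2]];a=np.clip((a-a.min())*1.1,0,255).astype(np.uint8);return cv2.resize(a,None,fx=k,fy=k,interpolation=cv2.INTER_CUBIC)
cv2.imwrite("pics/t12.png",enl(t,(185,285,300,325),6.9))
cv2.imwrite("pics/s12.png",enl(s,(258,295,375,375),6.8))
print(ctrl.read_state()["t"])
```

```text
18.4
```

View pics/t12.png

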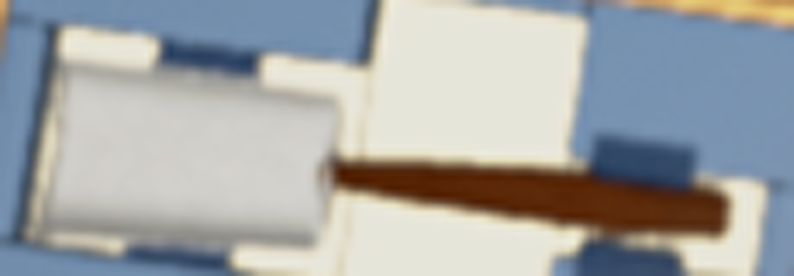

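View pics/s12.png

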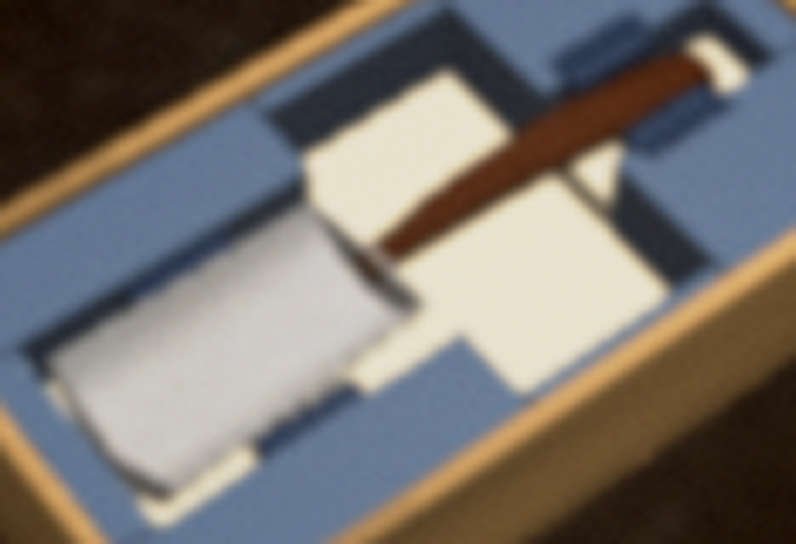

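```bash
cat > fit.py <<'E'
from h import *
from scipy.optimize import least_squares
np.set_printoptions(precision=2,suppress=True)
T=dict(np.load("top.npz"));S=dict(np.load("scene.npz"))
Q=np.array([(.092,-.0245,.019),(.092,.0245,.019),(.018,-.0215,.019),(.018,.0215,.019),(-.092,0,.011)])
tb=np.array([(.2,.77),(-.18,-.64),(-1.2,.27),(-1.2,-.7),(1.2,.15)])
sb=np.array([(.4,-.97),(2.4,-2.2),(-.4,-.6),(-.14,-.9),(1.1,-3.1)])
def go(tobs,sobs,useb=1):
    to=tobs+useb*tb;so=sobs+useb*sb
    def res(p):
        M=R.from_euler("ZYX",p[3:]).as_matrix();W=Q@M.T+p[:3]
        return np.concatenate([(np.array([proj(T,w) for w in W])-to).ravel(),(np.array([proj(S,w) for w in W])-so).ravel()])
    r=least_squares(res,[.399,.36,.022,np.radians(81.8),0,0]);p=r.x
    c=np.array([.399,.360]);a=np.radians(81.8);d=p[:2]-c
    M=R.from_euler("ZYX",p[3:]).as_matrix()
    J=np.linalg.inv(r.jac.T@r.jac)**1 if 0 else np.linalg.inv(r.jac.T@r.jac)
    print("z mm",p[2]*1e3,"along",1e3*(d@[np.cos(a),np.sin(a)]),"across",1e3*(d@[-np.sin(a),np.cos(a)]),"yawerr,pitch,roll deg",np.degrees(p[3]-a),np.degrees(p[4]),np.degrees(p[5]),
     "dz handle(-60)",1e3*(p[2]-.022+M[2,0]*-.06),"dz blade(+60)",1e3*(p[2]-.022+M[2,0]*.06),"rms",np.sqrt((r.fun**2).mean()),"sig z,pitch,roll",1e3*J[2,2]**.5,np.degrees(J[4,4]**.5),np.degrees(J[5,5]**.5))
    print(r.fun.reshape(-1,2).round(1).tolist())
E
python3 - <<'E'
from fit import *
f=lambda L,o,k:np.array(o)+(np.array(L)+.5)/k-.5
t=f([(65,68),(48,235),(340,100),(312,242),(727,212)],(185,285),6.9)
s=f([(48,362),(170,497),(303,205),(418,305),(702,66)],(258,295),6.8)
go(t,s);go(t,s,0)
E
```

```text
z mm 22.454461861465568 along 1.5370692998749353 across 0.5615557232679848 yawerr,pitch,roll deg 2.6187007225175125 -0.6402461894307799 9.302773533803938 dz handle(-60) -0.21598842717920594 dz blade(+60) 1.1249121501103434 rms 1.2758433344588966 sig z,pitch,roll 1.4123363527800514 0.9900484330455888 2.574914258860029
[[-0.9, -2.9], [-2.2, 0.8], [0.3, -1.9], [1.2, 1.7], [-0.2, -0.7], [0.3, 0.9], [-0.9, 0.2], [1.9, 0.1], [1.9, -0.4], [-0.3, -0.0]]
z mm 17.944611753948674 along 2.5113323209418557 across -0.2826883577517717 yawerr,pitch,roll deg 2.251974004084933 -1.690131593068865 6.724637146306234 dz handle(-60) -5.825033241715842 dz blade(+60) -2.2857432503868083 rms 1.10263496202861 sig z,pitch,roll 1.417782817207823 0.9899700461942089 2.6835938958333974
[[-0.7, -2.5], [-2.2, -0.2], [-0.9, -1.8], [0.1, 0.9], [0.8, -0.6], [0.2, 0.4], [1.1, -0.5], [1.2, 0.8], [1.4, 0.9], [0.3, -0.5]]
```

Run:
```python
from fit import *
t=np.load("ta.npy").astype(np.float32)
T0=T["frame"].astype(np.float32)
def prof(im,cam,o,yaw,xs,z,ys):
    a=np.radians(yaw);X=np.array([np.cos(a),np.sin(a)]);Y=np.array([-np.sin(a),np.cos(a)])
    out=0
    for dx in(-.004,-.002,0,.002,.004):
        P=np.array([proj(cam,[*(np.array(o)+(xs+dx)*X+y*Y),z]) for y in ys],np.float32)
        out=out+cv2.remap(im,P[:,0][None],P[:,1][None],cv2.INTER_LINEAR)[0]/5
    return out
ys=np.arange(-.034,.0341,.002)
for xs in(.08,.055,.03):
    a=prof(T0,T,(.6538,.2079),79.6,xs,.019,ys); b=prof(t,T,(.399,.36),81.8,xs,.041,ys)
    print(xs)
    for y,p,q in zip(ys,a,b): print(int(round(y*1e3)),p.astype(int),q.astype(int))
```

```text
0.08
-34 [51 59 70] [192 164 140]
-32 [53 61 71] [189 166 147]
-30 [54 62 72] [195 198 195]
-28 [61 68 78] [221 237 242]
-26 [ 93  99 106] [231 244 246]
-24 [139 145 148] [229 242 245]
-22 [162 168 169] [213 227 231]
-20 [170 176 177] [190 200 202]
-18 [179 185 186] [190 196 197]
-16 [190 196 197] [202 208 209]
-14 [200 207 209] [213 217 218]
-12 [211 216 217] [217 222 223]
-10 [216 221 223] [220 224 226]
-8 [218 223 225] [220 224 226]
-6 [219 223 225] [220 224 226]
-4 [219 223 225] [219 224 226]
-2 [218 222 224] [219 223 225]
0 [217 222 224] [218 222 224]
2 [217 222 223] [218 223 225]
4 [218 223 224] [219 224 225]
6 [218 223 225] [219 223 225]
8 [218 222 225] [218 223 225]
10 [218 222 224] [218 222 225]
12 [217 222 224] [217 221 223]
14 [216 220 222] [211 216 217]
16 [210 216 217] [201 207 209]
18 [198 205 206] [188 194 195]
20 [184 190 191] [173 179 180]
22 [170 176 178] [164 171 172]
24 [135 141 145] [183 195 199]
26 [82 88 95] [186 201 206]
28 [50 58 68] [160 159 155]
30 [47 56 66] [172 150 130]
32 [49 56 67] [190 162 138]
34 [50 58 69] [193 165 141]
0.055
-34 [45 53 65] [194 167
[... 1404 characters left out ...]
 223 224]
-10 [215 219 221] [220 224 226]
-8 [219 223 225] [221 225 227]
-6 [220 224 226] [222 226 227]
-4 [221 225 227] [222 226 227]
-2 [221 225 227] [221 225 226]
0 [221 225 226] [221 225 226]
2 [220 225 226] [221 225 227]
4 [221 225 226] [222 226 228]
6 [221 225 227] [222 226 228]
8 [222 226 227] [221 225 227]
10 [221 225 227] [217 222 223]
12 [220 224 225] [210 216 216]
14 [216 221 222] [198 204 205]
16 [205 211 212] [181 187 188]
18 [189 195 196] [168 173 174]
20 [168 173 176] [183 194 198]
22 [131 137 141] [220 235 239]
24 [81 88 95] [232 245 247]
26 [50 58 68] [217 235 239]
28 [46 55 66] [175 184 184]
30 [47 57 68] [174 153 136]
32 [48 57 69] [192 164 140]
34 [45 55 66] [195 168 144]
```

Run:
```python
from fit import *
s=np.load("sa.npy").astype(np.float32); t=np.load("ta.npy").astype(np.float32)
S0=S["frame"].astype(np.float32)
def warp(im,cam,o,yaw,z,name,xs,ys,k):
    a=np.radians(yaw);X=np.array([np.cos(a),np.sin(a)]);Y=np.array([-np.sin(a),np.cos(a)])
    mp=np.array([[proj(cam,[*(np.array(o)+x*X+y*Y),z]) for x in xs] for y in ys],np.float32)
    return cv2.remap(im,mp[...,0],mp[...,1],cv2.INTER_CUBIC)
xs=np.arange(-.1,.105,.0004)[::-1];ys=np.arange(-.035,.0355,.0004)
T0=T["frame"].astype(np.float32)
A=[warp(T0,T,(.6538,.2079),79.64,.019,"",xs,ys,1),warp(t,T,(.399,.36),81.8,.041,"",xs,ys,1)]
B=[warp(S0,S,(.6538,.2079),79.64,.019,"",xs,ys,1),warp(s,S,(.399,.36),81.8,.041,"",xs,ys,1)]
for im in A+B:
    im[::25,:,:]*=.85; im[87:89]=0.5*im[87:89]+np.array([0,0,120])
cv2.imwrite("pics/w1.png",np.clip(np.vstack(A+B)[:, :],0,255).astype(np.uint8)[:, :]) ; print(np.vstack(A+B).shape)
```

```text
(708, 513, 3)
```

```bash
python3 -c "
import cv2;a=cv2.imread('pics/w1.png');a=cv2.resize(a,(560,590));cv2.imwrite('pics/w1b.png',a)"
```

```text
(no output)
```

View pics/w1b.png

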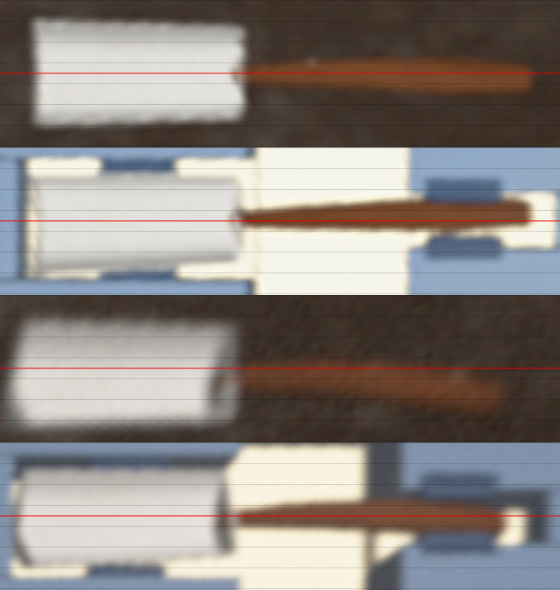

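Run:
```python
from fit import *
f=lambda L,o,k:np.array(o)+(np.array(L)+.5)/k-.5
t=f([(65,68),(48,235),(340,100),(312,242),(727,212)],(185,285),6.9)+tb
s=f([(48,362),(170,497),(303,205),(418,305),(702,66)],(258,295),6.8)+sb
w=np.array([1,.3,1,.3,1,.3,1,.3,1,1])  # distrust across rows of blade in top
def res(p):
    M=R.from_euler("ZYX",[p[3],p[4],0]).as_matrix();W=Q@M.T+p[:3]
    return np.concatenate([(np.array([proj(T,x) for x in W])-t).ravel()*w,(np.array([proj(S,x) for x in W])-s).ravel()])
r=least_squares(res,[.399,.36,.022,1.43,0]);p=r.x
print(p[:3]*1e3,np.degrees(p[3])-81.8,np.degrees(p[4]),"dz h,b",1e3*(p[2]-.022)+60*np.sin(p[4]),1e3*(p[2]-.022)-60*np.sin(p[4]));print(r.fun.round(1))
# case height self-check: same biases? fit case rim z from scene/top
tc=f([(102,74),(720,156),(673,498),(46,410)],(165,255),5);sc=f([(20,290),(464,30),(660,202),(200,510)],(235,265),4)
co=np.array([(.116,-.062,0),(-.116,-.062,0),(-.116,.062,0),(.116,.062,0)])
def rc(p):
    W=co@R.from_euler("z",p[3]).as_matrix().T+p[:3]
    return np.concatenate([(np.array([proj(T,x) for x in W])-tc).ravel(),(np.array([proj(S,x) for x in W])-sc).ravel()])
print(least_squares(rc,[.4,.36,.046,1.43]).x)
# jars now vs before
for n in("honey_jar","pastille_tin","cream_jar"):
    q=pinpoint(n,"top"); print(n,[ (np.round(onz(T,x["at"],0),3),round(x["confidence"],2)) for x in q[:1]])
print(ctrl.read_state()["t"])
```

```text
[402.14 360.95  21.4 ] 1.8083138224579045 -0.14227940077703455 dz h,b -0.7521517373655267 -0.4541627634650933
[-0.7 -1.2 -1.5 -0.   0.4 -0.7  1.6  0.4 -0.  -0.9 -0.3 -1.  -1.4  1.8
  1.7 -1.4  1.6  1.2 -0.4 -0.2]
[0.4  0.36 0.04 1.43]
honey_jar [(array([0.68, 0.4 , 0.  ]), 0.73)]
pastille_tin [(array([0.6 , 0.46, 0.  ]), 0.82)]
cream_jar [(array([ 0.69, -0.03,  0.  ]), 0.95)]
18.55
```

```bash
python3 -c "
from h import *
print(ctrl.hand_in()); print(ctrl.read_state()['t'])"
```

```text
the job is handed in; nothing more can be done
None
the job is handed in; nothing more can be done
```

The sweet scoop is lying right way up in the foam cutout, pressed down past the lips and released. I handed the job in at about 18.6 s with the arm clear of everything.

**What went wrong on the way**
- **Missed grasp:** the first grasp closed on air because the fingertips stood about 20 mm higher than the reported TCP. I opened, lowered about 17 mm further and gripped the handle at 60 N.
- **Tilt:** fast moves also left a small tool tilt. I had removed it by the time I pressed the scoop in.

**Pressing**
- **Seating:** I pressed down until it hit a hard stop at TCP z = 8.1 mm, against 7.4 mm expected for fully home.
- **Force:** the wrist force peaked near 53 N and held at about 35 N, well above the 5–12 N suggested. I eased it off before opening the fingers.

**Last checks, from both cameras**
- **Height:** handle and blade are each within about 1 mm of home. The scene camera reads the case rim a few mm low. I corrected for this using the scoop's table picture, so the heights are only good to about 2–3 mm.
- **Position:** about 1.5 mm off lengthwise; across, within about 3 mm, though the fits differ.
- **Yaw:** turned about 2° from the case axis. I left this uncorrected.
- **Roll:** the checks disagreed. One corner fit gave about 9°, but the blade's width measured against the dark lips and the scene view suggest it is level. I took it as level.
- **Jars and tin:** all three are where they were at the start.

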